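# Fetch the heat sink from behind the components

## Robot

A 7-joint arm with a two-finger parallel gripper is mounted at the origin on the work surface. World frame = base frame: x ahead of the robot, y to its left, z up, the work surface at z = 0. Lengths are in m, angles in rad, forces in N, time in s.
With the tool pointing down it reaches from about 0.425 to 0.875 m from the base axis. Payload 4.7 kg.
Tool frame: the origin (TCP) lies at the very end of the fingers, on their centre line; the grasp point (between the pads) lies behind it (ctrl.tcp_to_grasp is the z of the grasp point in the tool frame, in m); z points along the fingers, y is the line along which they close (so a half turn about z gives the same grasp; the last joint's range is limited). The gripper opens to 87 mm and grips with 3 to 60 N. Pads are 19 mm wide; open, the fingers measure 117 mm over their backs; the gripper's body (75 mm by 190 mm) begins 51 mm behind the grasp point.
Start: joints at [-1.145, 0.321, -0.07, 1.45, 0.023, 1.371, -0.057], TCP at [0.26, 0.596, 0.223] pointing down, gripper open.
Joint ranges: [-2.86, 2.86], [-0.3, 2.09], [-1.38, 1.24], [0.06, 2.45], [-1.56, 4.7], [0.09, 2.05], [-2.69, 2.69]. Speed limits (rad/s): [2.57, 2.57, 3.14, 3.14, 3.14, 3.14, 3.14].

## Interface

Orientations are given as a rotation vector (axis times angle).
In Python, from bench import ctrl gives the robot as it stands.
- The arm moves only by the tool step_arm, never from a script. Its argument "targets" is a list of rows, each a list of 7 numbers: the shift along the world's x, y, z in cm, then the turn, a rotation vector about the world's x, y, z in degrees, then the opening, from 0 (shut) to 1 (fully open). A call has exactly 5 rows; each row shifts and turns the commanded pose from where the row before left it; what a row does not reach is not made up. A row lasts 1/12 s, in which the tool goes at most 41.7 mm and 7.16 degrees, less where a joint would pass 70% of its speed; a pose out of reach is approached as far as the arm can. A call with a gripper value outside its range is refused whole. The fingers move at their own pace and stop on an object; "force" is the grip in N (left out, the last holds). Time passes only in rows, so rows that do not move let the fingers close, or fill a call up. It gives the time, the measured TCP pose, the force, the opening and the grip force at its end, in the units of the state.
- ctrl.get_state(): the state, without advancing time (a new reading comes with each control period).
- ctrl.get_image(name): name is "scene" or "top" or "wrist"; returns (picture, depth): 400x640x3 uint8, red, green, blue; 400x640 float32, m along the optical axis (not along the pixel's ray), 0 where there is no reading.
- ctrl.camera_params(name): a dict with "intrinsics" (3x3 intrinsics, pixels), "distortion" ([k1, k2, p1, p2, k3] as OpenCV has them; the pictures are not rectified), "rvec" (rotation vector, rad) and "tvec" (3), from world to camera coordinates, as OpenCV has them; the wrist camera has in their place "hand_eye" (4x4, takes a point from camera to tool coordinates, whose origin is the TCP and whose axes are the flange's). Camera axes: x right, y down, z forward; pixel columns grow to the right and rows downward; lengths in m; the calibration is good to about 2 mm. A picture is of the moment at which its call begins: read the wrist's pose just before it. camera_params takes no time and is no camera call.
- ctrl.close_job(): hands the job in; it is judged then, once.
The state is a dict: "time": time; "joint_positions": joint angles; "qd": joint speeds; "joint_torque": joint torques, N m; "position": TCP position; "tool_rot": TCP orientation; "ft_force": force on the tool from outside, world axes, zero at the start; "torque": the same for the moment, N m; "grip_width": opening from 0.0 (shut) to 1.0 (fully open); "grip_force": force on a finger pad.
Only numpy, scipy, OpenCV 4.12 (cv2) and the standard library are available. Lean on these libraries where they do the work, as an engineer would, in place of code of your own. Each camera call takes 0.05 s, during which the arm holds its last target. There are 200 camera calls.

## Task

The finned heat sink at the back of the open black housing is needed in the assembly cradle. First clear the three components standing in front of it onto the white foam sheet, then lay the heat sink flat between the stops of the cradle, and only after that put each component back in the housing exactly where it stood. Keep the components upright throughout.

Things in the scene. Friction and masses are not known exactly. Their poses are not given: they have to be found in the camera images.
- housing: Open black housing, fixed: floor 190 mm (x) by 274 mm (y), its top 6 mm above the table; walls 50 mm high at both sides (inner faces y = +/-131 mm) and at +x (inner face x = 85 mm), none at -x; fins outside to +/-149 mm; low circuit board at x below -46 mm. Origin: centre of its underside. The components stand in a row along y at about x = -10 mm, 80 mm apart, in any order.
- heatsink: Finned aluminium bar, 36 (its x) by 160 (its y) by 30 mm high, loose, 0.35 kg, lying along the housing's y at about its x = 35 mm, 5 mm behind the components, 32 mm before the rear wall. Fins run lengthwise; the long sides are flat, to grip across the 36 mm once the components are away. Origin: centre of its underside, z up. Either way round is right.
- capacitor: Round black can with two brass studs on its pale top, 44 mm diameter, 85 mm high (studs 4 mm more), about 0.22 kg, loose, standing upright. Origin: centre of its underside, z up. Which way it is turned does not matter.
- transformer: Square block with dark steel plates above and below a copper-coloured winding, 46 by 46 by 80 mm high, about 0.42 kg, loose, standing upright. Origin: centre of its underside, z up, x and y square to its sides (within 0.1 rad of the housing's). Its yaw at the end does not matter.
- filter: Bright steel box with pale label patches and a dark round boss on top, 46 mm (its x) by 40 mm (its y) by 78 mm high, the boss 28 mm in diameter and 12 mm higher, about 0.3 kg, loose, standing upright. Origin: centre of its underside, z up, axes within 0.1 rad of the housing's. Its yaw at the end does not matter.
- foam: White firm foam sheet, fixed, 260 mm (its x) by 150 mm (its y), 8 mm thick, to the left or right of the housing: the side area for the three components. Origin: centre of its underside; its top is 8 mm above that.
- cradle: Assembly cradle, fixed, on the other side of the housing from the foam: plywood plate 84 mm (its x) by 200 mm (its y), top 8 mm above the table, with grey stops 12 mm high on it at ends and corners. Between them a space of 52 (x) by 176 mm (y) takes the heat sink, long axis along y; the long sides have no stops for |y| under 70 mm: room for fingers. Origin: centre of the underside.

How it is judged:
On the way, in this order (a step that is already met when the one before it is completed fails the run):
1. all three components stand upright and released on the foam sheet, the heat sink still in its place in the housing (x of capacitor in the frame of foam between -0.13 and 0.13 m and y of capacitor in the frame of foam between -0.075 and 0.075 m and z of capacitor in the frame of foam between 0.003 and 0.015 m and angle between each of capacitor, transformer, filter's own z axis and vertical below 0.12 rad and x of transformer in the frame of foam between -0.13 and 0.13 m and y of transformer in the frame of foam between -0.075 and 0.075 m and z of transformer in the frame of foam between 0.003 and 0.015 m and x of filter in the frame of foam between -0.13 and 0.13 m and y of filter in the frame of foam between -0.075 and 0.075 m and z of filter in the frame of foam between 0.003 and 0.015 m and contact force between each of capacitor, transformer, filter and the fingers below 0.1 N and distance of heatsink from where it was at the start of the episode below 0.03 m), for 0.2 s.
2. the heat sink lies released between the stops of the cradle, the three components still on the foam sheet (horizontal distance between heatsink and cradle below 0.012 m and z of heatsink in the frame of cradle between 0.003 and 0.013 m and angle between heatsink's own z axis and vertical below 0.08 rad and angle between the y axis of heatsink and the y axis of cradle, either way round below 0.15 rad and contact force between heatsink and the fingers below 0.1 N and x of capacitor in the frame of foam between -0.13 and 0.13 m and y of capacitor in the frame of foam between -0.075 and 0.075 m and z of capacitor in the frame of foam between 0.003 and 0.015 m and angle between each of capacitor, transformer, filter's own z axis and vertical below 0.12 rad and x of transformer in the frame of foam between -0.13 and 0.13 m and y of transformer in the frame of foam between -0.075 and 0.075 m and z of transformer in the frame of foam between 0.003 and 0.015 m and x of filter in the frame of foam between -0.13 and 0.13 m and y of filter in the frame of foam between -0.075 and 0.075 m and z of filter in the frame of foam between 0.003 and 0.015 m), for 0.2 s.
At the end, for the whole second after the job is handed in: The heat sink lies flat on the cradle's plate between the stops (centre within 12 mm, long axis within 0.15 rad), and each of the three components stands upright within 14 mm of where it stood at the start; all released and at rest (horizontal distance between heatsink and cradle below 0.012 m and z of heatsink in the frame of cradle between 0.003 and 0.013 m and angle between heatsink's own z axis and vertical below 0.08 rad and angle between the y axis of heatsink and the y axis of cradle, either way round below 0.15 rad and distance of each of capacitor, transformer, filter from where it was at the start of the episode below 0.014 m and angle between each of capacitor, transformer, filter's own z axis and vertical below 0.1 rad and linear speed of each of capacitor, transformer, filter, heatsink below 0.02 m/s); the robot touches nothing.
It fails at once if a component is tipped over (angle between any of capacitor, transformer, filter's own z axis and vertical above 0.6 rad).
It also fails if it takes over 128 s, if anything falls off the work surface, if the arm or the gripper's body presses on something with over 40 N, if the wrist force passes 120 N, or if a joint passes its speed limit or range.

## Working session

There is one attempt and no reset: what is moved stays moved. The work goes in short steps, Python scripts to look and compute and a tool call to move; the robot and the scene stay as the last step left them, time stands still between calls to the robot, and variables do not carry over. Pictures are saved under pics/ and viewed, at most 14 in all, crops included, and the job is handed in when it is done.

Besides the shell and the picture viewer there is one more tool, called after "Call:" as name([rows], argument=value, ...), one row to a line, values as JSON. step_arm: Moves the arm, as the interface text tells. Its arguments: {"type":"object","properties":{"targets":{"type":"array"},"force":{"type":"number"}},"required":["targets"]}

```bash
mkdir -p pics; ls
cat > h.py <<'E'
import numpy as np, cv2
from bench import ctrl
E
python3 - <<'E'
from h import *
s=ctrl.get_state(); print(s, ctrl.tcp_to_grasp)
for n in ("scene","top","wrist"):
    p=ctrl.camera_params(n); print(n,{k:np.round(np.array(v),4).tolist() for k,v in p.items()})
for n in ("scene","top"):
    im,d=ctrl.get_image(n); cv2.imwrite(f"pics/{n}0.png",im[:,:,::-1]); np.savez(f"{n}0.npz",im=im,d=d)
E
```

```text
pics
{'time': 0.0, 'joint_positions': array([-1.14492239,  0.32178546, -0.07012772,  1.45169523,  0.02259901,
        1.37079624, -0.05687033]), 'qd': array([-0.00138642, -0.00055976,  0.00060922,  0.00058057,  0.00203174,
       -0.00107944,  0.00189547]), 'joint_torque': array([-7.27482784e-04, -4.91286421e+01, -4.04052073e-01, -3.12535679e+01,
       -6.38427003e-02,  4.36849322e-02,  1.75573859e-04]), 'position': array([0.25994878, 0.5951421 , 0.22147607]), 'tool_rot': array([-6.42034915e-01, -3.07497633e+00,  2.94031833e-03]), 'ft_force': array([-0.27395953,  0.53706991,  1.0731889 ]), 'torque': array([0.01702369, 0.00165351, 0.02606271]), 'grip_force': 0.0, 'grip_width': 1.0013660054366573} -0.0187
scene {'intrinsics': [[368.2814, 0.0, 321.0166], [0.0, 368.2814, 199.2776], [0.0, 0.0, 1.0]], 'distortion': [-0.0152, 0.0, 0.0, 0.0, 0.0], 'rvec': [1.0011, 2.3411, -1.1675], 'tvec': [0.3524, -0.1968, 1.278]}
top {'intrinsics': [[378.1861, 0.0, 324.632], [0.0, 378.1861, 205.8995], [0.0, 0.0, 1.0]], 'distortion': [-0.0063, 0.0, 0.0, 0.0, 0.0], 'rvec': [2.1758, -2.1791, 0.1019], 'tvec': [-0.0132, 0.5447, 0.8053]}
wrist {'intrinsics': [[330.4405, 0.0, 324.0524], [0.0, 330.4405, 200.9029], [0.0, 0.0, 1.0]], 'distortion': [-0.024, 0.0, 0.0, 0.0, 0.0], 'hand_eye': [[0.0014, -0.957, -0.2902, 0.08], [1.0, 0.0012, 0.0009, 0.0006], [-0.0005, -0.2902, 0.957, -0.1629], [0.0, 0.0, 0.0, 1.0]]}
```

```bash
ls pics
```

```text
scene0.png
top0.png
```

View pics/top0.png

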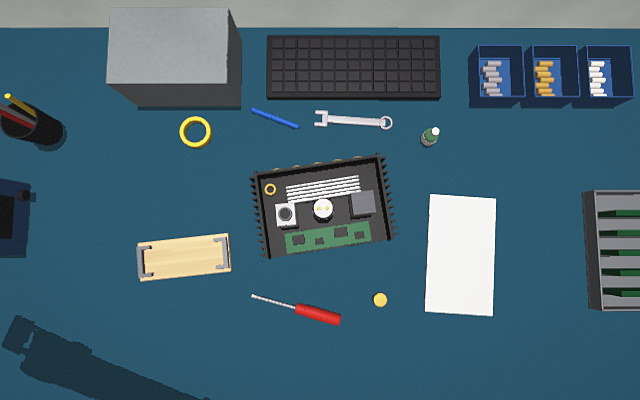

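View pics/scene0.png

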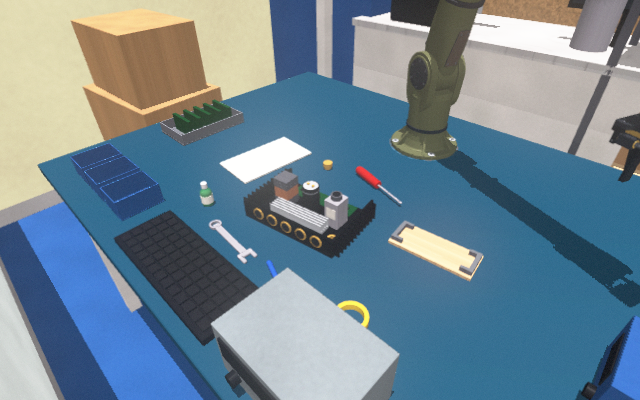

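```bash
cat > h.py <<'E'
import numpy as np, cv2
from bench import ctrl
from scipy.spatial.transform import Rotation as R
def cam(name, st=None):
    """K, D, R_wc (camera->world), camera centre"""
    p=ctrl.camera_params(name); K=np.array(p["intrinsics"]); D=np.array(p["distortion"])
    if "rvec" in p:
        Rc=R.from_rotvec(np.ravel(p["rvec"])).as_matrix(); return K,D,Rc.T,-Rc.T@np.ravel(p["tvec"])
    H=np.array(p["hand_eye"]); Rt=R.from_rotvec(st["tool_rot"]).as_matrix()
    return K,D,Rt@H[:3,:3],Rt@H[:3,3]+st["position"]
def rays(c,uv):
    K,D,Rw,_=c
    n=cv2.undistortPoints(np.array(uv,float).reshape(-1,1,2),K,D).reshape(-1,2)
    return np.c_[n,np.ones(len(n))]@Rw.T
def plane(c,uv,z):
    r=rays(c,uv); o=c[3]; return o+r*((z-o[2])/r[:,2])[:,None]
def cloud(c,d):
    h,w=d.shape; u,v=np.meshgrid(np.arange(w),np.arange(h))
    r=rays(c,np.c_[u.ravel(),v.ravel()]); P=c[3]+r*d.reshape(-1,1); P[d.ravel()<=0]=np.nan
    return P.reshape(h,w,3)
def proj(c,P):
    K,D,Rw,o=c; Rc=Rw.T
    return cv2.projectPoints(np.array(P,float).reshape(-1,1,3),cv2.Rodrigues(Rc)[0],-Rc@o,K,D)[0].reshape(-1,2)
def tri(c1,u1,c2,u2):
    a=rays(c1,[u1])[0]; b=rays(c2,[u2])[0]; A=np.c_[a,-b]; s=np.linalg.lstsq(A,c2[3]-c1[3],rcond=None)[0]
    p=c1[3]+a*s[0]; q=c2[3]+b*s[1]; return (p+q)/2,np.linalg.norm(p-q)
def shot(name,tag):
    st=ctrl.get_state(); im,d=ctrl.get_image(name); cv2.imwrite(f"pics/{tag}.png",im[:,:,::-1])
    c=cam(name,st); np.savez(f"{tag}.npz",im=im,d=d); return im,d,c
def rect(mask,P):
    """min area rectangle (world xy) of the points under a mask"""
    q=P[mask][:,:2]; q=q[~np.isnan(q).any(1)]
    (c,s,a)=cv2.minAreaRect((q*1000).astype(np.float32)); return np.round(np.array(c)/1000,4),np.round(s,1),round(a,1)
E
python3 - <<'E'
from h import *
for n,z0 in (("top",0),("scene",0)):
    f=np.load(n+"0.npz"); im,d=f["im"],f["d"]; c=cam(n); P=cloud(c,d); Z=P[...,2]
    print(n,c[3])
    box=(P[...,0]>.3)&(P[...,0]<.8)&(abs(P[...,1])<.2)
    for lo,hi in ((.055,.12),(.075,.0885),(.025,.045)):
        m=box&(Z>lo)&(Z<hi); k,l,st,ce=cv2.connectedComponentsWithStats(m.astype(np.uint8))
        for i in range(1,k):
            if st[i,4]>40:
                q=P[l==i]; print(lo,st[i].tolist(),rect(l==i,P),"zmed",np.median(q[:,2]).round(4),im[l==i].mean(0).round())
    g=im.astype(int)
    w=(g.min(2)>215)&(abs(Z-.008)<.012)
    k,l,st,ce=cv2.connectedComponentsWithStats(w.astype(np.uint8)); i=1+st[1:,4].argmax(); print("foam",st[i].tolist(),rect(l==i,P),np.nanmedian(Z[l==i]))
    w=(g[...,0]-g[...,2]>35)&(g[...,0]>150)&(abs(Z-.008)<.015)&(P[...,1]>.1)
    k,l,st,ce=cv2.connectedComponentsWithStats(w.astype(np.uint8)); i=1+st[1:,4].argmax(); print("cradle",st[i].tolist(),rect(l==i,P),np.nanmedian(Z[l==i]))
    t=(abs(Z)<.03)&(g[...,2]>g[...,0]+40); print("table z",np.nanmedian(Z[t]))
E
```

```text
top [ 0.47046699 -0.01070634  0.85090355]
0.055 [218, 76, 18, 22, 186] (array([0.7839, 0.185 ]), array([15.2, 29.3]), 46.5) zmed 0.0893 [64. 67. 67.]
0.055 [350, 190, 26, 25, 544] (array([ 0.5481, -0.0916]), array([46.3, 46.3]), 6.5) zmed 0.0853 [126. 126. 132.]
0.055 [312, 197, 22, 22, 383] (array([ 0.5357, -0.0094]), array([42.7, 42.9]), 0.8) zmed 0.0905 [203. 202. 196.]
0.055 [275, 202, 22, 24, 471] (array([0.524 , 0.0667]), array([46.2, 40. ]), 5.1) zmed 0.0839 [178. 175. 178.]
0.075 [350, 190, 26, 25, 517] (array([ 0.5482, -0.0916]), array([46.2, 46.3]), 6.6) zmed 0.0854 [129. 129. 135.]
0.075 [275, 202, 21, 24, 295] (array([0.5241, 0.0667]), array([45.9, 39.9]), 5.3) zmed 0.0831 [223. 218. 222.]
0.025 [228, 92, 11, 10, 44] (array([0.7849, 0.1857]), array([13.5, 26.3]), 43.4) zmed 0.0346 [65. 67. 68.]
0.025 [257, 157, 134, 83, 419] (array([ 0.5423, -0.0102]), array([180.4, 263.6]), 8.3) zmed 0.035 [21. 21. 21.]
0.025 [286, 175, 72, 14, 147] (array([ 0.598, -0.007]), array([  3.6, 158. ]), 9.1) zmed 0.0345 [225. 225. 225.]
0.025 [286, 179, 73, 13, 143] (array([ 0.5899, -0.0086]),
[... 1243 characters left out ...]
 87.]
0.075 [325, 195, 24, 14, 166] (array([0.5244, 0.0694]), array([47. , 40.7]), 5.6) zmed 0.0823 [174. 171. 179.]
0.025 [250, 183, 25, 19, 141] (array([ 0.596 , -0.1322]), array([93.2,  4.8]), 9.0) zmed 0.0353 [74. 74. 75.]
0.025 [270, 188, 78, 42, 1087] (array([ 0.5589, -0.0078]), array([ 87.6, 205.2]), 7.6) zmed 0.0332 [171. 166. 168.]
0.025 [244, 202, 132, 48, 945] (array([0.6041, 0.0456]), array([150.6, 335.8]), 41.1) zmed 0.0365 [73. 68. 61.]
foam [220, 137, 91, 46, 1914] (array([ 0.439 , -0.3197]), array([167.6, 263.1]), 86.0) 0.0059593822505342176
cradle [388, 227, 95, 54, 2029] (array([0.4302, 0.2986]), array([101.6, 200.2]), 6.9) 0.00674857732016132
table z -0.0009751822612614758
```

Call:
step_arm([
  [2, -3.5, 0.6, 0, 0, -6, 1],
  [2, -3.5, 0.6, 0, 0, -6, 1],
  [2, -3.5, 0.6, 0, 0, -6, 1],
  [2, -3.5, 0.6, 0, 0, -6, 1],
  [2, -3.5, 0.6, 0, 0, -6, 1],
], force=25)

```text
time: 0.52
position: [0.3607, 0.4187, 0.2523]
tool_rot: [-1.423, -2.801, 0.001]
ft_force: [0.7, 1.2, 0.0]
grip_width: 1.0
grip_force: 0.0
```

Call:
step_arm([
  [1.5, -3.5, 0, 0, 0, -6, 1],
  [1.5, -3.5, 0, 0, 0, -6, 1],
  [1.5, -3.5, 0, 0, 0, -6, 1],
  [1.5, -3.5, 0, 0, 0, -6, 1],
  [0, 0, 0, 0, 0, 0, 1],
])

```text
time: 0.93
position: [0.4243, 0.2718, 0.2527]
tool_rot: [1.986, 2.43, -0.002]
ft_force: [0.0, 0.1, 0.1]
grip_width: 1.002
grip_force: 0.0
```

Run:
```python
from h import *
im,d,c=shot("wrist","w1"); s=ctrl.get_state(); print(s["position"],s["tool_rot"],s["time"],c[3])
P=cloud(c,d);Z=P[...,2];g=im.astype(int)
w=(g[...,0]-g[...,2]>35)&(g[...,0]>150)&(abs(Z-.008)<.015)&(P[...,1]>.1)
k,l,st,ce=cv2.connectedComponentsWithStats(w.astype(np.uint8)); i=1+st[1:,4].argmax(); print("cradle",st[i].tolist(),rect(l==i,P),np.nanmedian(Z[l==i]))
```

```text
[0.42239123 0.27600262 0.25268804] [ 1.97865251e+00  2.43893743e+00 -2.93062102e-04] 0.9833 [0.40806361 0.35116877 0.41534082]
cradle [299, 111, 75, 84, 3709] (array([0.4369, 0.2863]), array([ 86. , 106.1]), 6.1) 0.008588638983670516
```

View pics/w1.png

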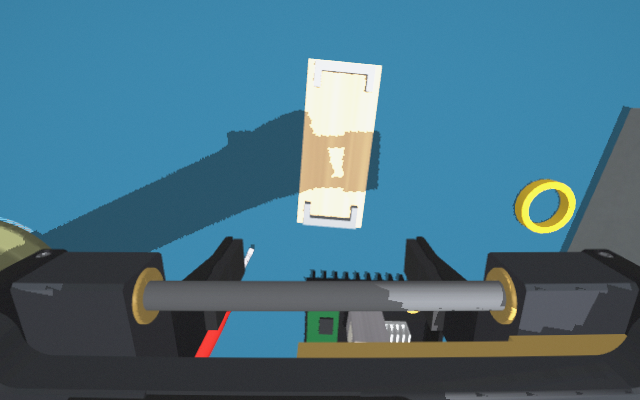

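```bash
cat >> h.py <<'E'
def cradle(c,d):
    P=cloud(c,d); Z=P[...,2]; z0=np.nanmedian(Z[(abs(Z)<.004)])
    for lo,hi in ((.0045,.028),(.013,.028)):
        m=(Z-z0>lo)&(Z-z0<hi)&(P[...,1]>.17)&(P[...,1]<.42)&(P[...,0]>.34)&(P[...,0]<.53)
        print("cradle",lo,rect(m,P),m.sum(),np.median(Z[m]).round(4),"table",z0.round(4))
E
python3 - <<'E'
from h import *
s=ctrl.get_state(); print(s["position"],s["tool_rot"],s["time"])
f=np.load("w1.npz"); st=dict(position=np.array([.4224,.276,.2527]),tool_rot=np.array([1.97865,2.43894,0]))
cradle(cam("wrist",st),f["d"])
f=np.load("top0.npz"); cradle(cam("top"),f["d"])
im,d,c=shot("wrist","w2"); cradle(c,d); print(ctrl.get_state()["position"])
E
```

```text
[0.42239123 0.27600262 0.25268804] [ 1.97865251e+00  2.43893743e+00 -2.93062102e-04] 0.9833
cradle 0.0045 (array([0.4332, 0.3035]), array([ 84.2, 199.4]), 6.8) 11197 0.0089 table 0.0008
cradle 0.013 (array([0.4332, 0.3031]), array([ 68. , 195.9]), 6.8) 1526 0.0207 table 0.0008
cradle 0.0045 (array([0.4333, 0.306 ]), array([178.8, 223.4]), 1.4) 3526 0.0077 table -0.0006
cradle 0.013 (array([0.4347, 0.2979]), array([ 67.9, 197.5]), 6.3) 491 0.0192 table -0.0006
cradle 0.0045 (array([0.4357, 0.2983]), array([ 84.3, 199.7]), 6.4) 11088 0.0089 table 0.0007
cradle 0.013 (array([0.4355, 0.2983]), array([ 67.8, 196. ]), 6.4) 1512 0.0206 table 0.0007
[0.42086745 0.27899294 0.25256882]
```

Call:
step_arm([
  [1.3, -3.7, 0, 0, 0, -1, 1],
  [1.3, -3.7, 0, 0, 0, -1, 1],
  [1.3, -3.7, 0, 0, 0, -1, 1],
  [1.3, -3.7, 0, 0, 0, -1, 1],
  [1.3, -3.7, 0, 0, 0, -1, 1],
])

```text
time: 1.45
position: [0.4852, 0.096, 0.2524]
tool_rot: [-2.069, -2.364, -0.0]
ft_force: [0.7, 0.8, -0.2]
grip_width: 1.001
grip_force: 0.0
```

Call:
step_arm([
  [1.3, -3.7, 0, 0, 0, -0.5, 1],
  [1.3, -3.7, 0, 0, 0, 0, 1],
  [1.3, -3.7, 0, 0, 0, 0, 1],
  [1.3, -3.7, 0, 0, 0, 0, 1],
  [1.1, -3.8, 0, 0, 0, 0, 1],
])

```text
time: 1.87
position: [0.5492, -0.0896, 0.2524]
tool_rot: [-2.078, -2.356, -0.001]
ft_force: [0.8, -0.1, 0.1]
grip_width: 1.001
grip_force: 0.0
```

Call:
step_arm([
  [0, 0, 0, 0, 0, 0, 1],
  [0, 0, 0, 0, 0, 0, 1],
  [0, 0, 0, 0, 0, 0, 1],
  [0, 0, 0, 0, 0, 0, 1],
  [0, 0, 0, 0, 0, 0, 1],
])

```text
time: 2.28
position: [0.5483, -0.0878, 0.2524]
tool_rot: [-2.078, -2.355, -0.001]
ft_force: [-0.0, -0.9, 0.5]
grip_width: 0.998
grip_force: 0.0
```

```bash
cat >> h.py <<'E'
def pose(s):
    T=R.from_rotvec(s["tool_rot"]).as_matrix(); return np.round(s["position"],4).tolist(),"yaw_y",np.degrees(np.arctan2(T[1,1],T[0,1])).round(1),"tilt",np.degrees(np.arccos(-T[2,2])).round(1)
def comps(c,d,im,box):
    P=cloud(c,d);Z=P[...,2]; b=(P[...,0]>box[0])&(P[...,0]<box[1])&(P[...,1]>box[2])&(P[...,1]<box[3])
    for lo,hi in ((.06,.105),(.075,.0885),(.025,.042)):
        m=b&(Z>lo)&(Z<hi); k,l,st,ce=cv2.connectedComponentsWithStats(m.astype(np.uint8))
        for i in range(1,k):
            if st[i,4]>100: print(lo,st[i].tolist(),rect(l==i,P),"zmed",np.median(Z[l==i]).round(4),im[l==i].mean(0).round())
E
python3 - <<'E'
from h import *
s=ctrl.get_state(); print(pose(s))
im,d,c=shot("wrist","w3"); comps(c,d,im,(.4,.68,-.15,.16)); print(pose(ctrl.get_state()),ctrl.get_state()["time"])
E
```

```text
([0.5483, -0.0878, 0.2524], 'yaw_y', np.float64(7.1), 'tilt', np.float64(0.0))
0.06 [294, 0, 51, 43, 2080] (array([0.5248, 0.0629]), array([45. , 31.7]), 5.8) zmed 0.0852 [168. 167. 172.]
0.06 [299, 79, 47, 47, 1757] (array([ 0.5367, -0.0093]), array([44.6, 42.9]), 6.8) zmed 0.0922 [211. 211. 205.]
0.06 [302, 160, 45, 48, 2126] (array([ 0.5489, -0.0905]), array([45.7, 46.4]), 6.9) zmed 0.0868 [85. 85. 90.]
0.075 [294, 0, 51, 40, 1149] (array([0.5248, 0.0629]), array([45. , 31.7]), 5.8) zmed 0.0845 [222. 221. 224.]
0.075 [302, 162, 45, 46, 2007] (array([ 0.5489, -0.0906]), array([45.7, 46.2]), 6.9) zmed 0.0868 [85. 86. 91.]
0.025 [269, 0, 146, 219, 1414] (array([ 0.6116, -0.0523]), array([284.6, 134. ]), 63.5) zmed 0.0338 [21. 21. 22.]
0.025 [360, 29, 5, 150, 535] (array([ 0.5814, -0.0094]), array([  3.4, 159. ]), 9.6) zmed 0.0363 [190. 192. 193.]
0.025 [368, 29, 4, 149, 540] (array([ 0.5896, -0.0081]), array([  3.3, 158.6]), 9.4) zmed 0.0365 [193. 194. 195.]
0.025 [375, 29, 5, 149, 597] (array([ 0.5979, -0.0068]), array([  3.4, 158.7]), 9.2) zmed 0.0362 [179. 181. 182.]
0.025 [345, 30, 6, 149, 465] (array([ 0.5654, -0.012 ]), array([  3.3, 158.8]), 9.9) zmed 0.0365 [205. 206. 207.]
0.025 [352, 30, 6, 149, 495] (array([ 0.5736, -0.0113]), array([  3.8, 158.6]), 10.0) zmed 0.0365 [201. 202. 203.]
0.025 [298, 44, 43, 5, 102] (array([0.5262, 0.0478]), array([44.3,  1.7]), 6.1) zmed 0.0336 [92. 91. 94.]
0.025 [305, 155, 39, 3, 117] (array([ 0.5463, -0.0684]), array([44.5,  1.4]), 6.8) zmed 0.0318 [91. 73. 66.]
([0.5483, -0.0883, 0.2525], 'yaw_y', np.float64(7.1), 'tilt', np.float64(0.0)) 2.3333
```

View pics/w3.png

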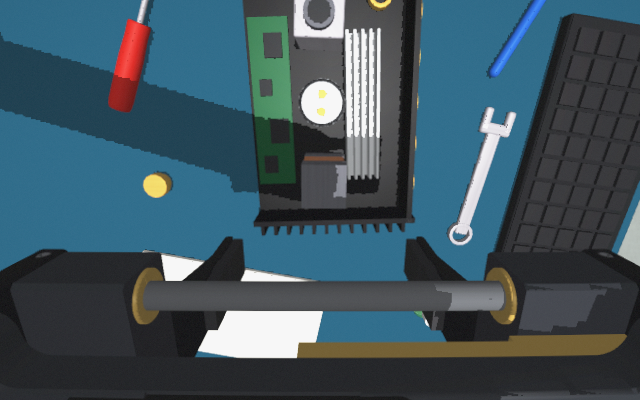

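Call:
step_arm([
  [0, -0.3, -4, 0, 0, 0, 1],
  [0, 0, -4, 0, 0, 0, 1],
  [0, 0, -4, 0, 0, 0, 1],
  [0, 0, -4, 0, 0, 0, 1],
  [0, 0, -2.5, 0, 0, 0, 1],
])

```text
time: 2.75
position: [0.5459, -0.0916, 0.0638]
tool_rot: [-2.079, -2.351, 0.004]
ft_force: [0.1, 0.7, -0.1]
grip_width: 1.0
grip_force: 0.0
```

Call:
step_arm([
  [0, 0, -2, 0, 0, 0, 1],
  [0, 0, 0, 0, 0, 0, 1],
  [0, 0, 0, 0, 0, 0, 0.4],
  [0, 0, 0, 0, 0, 0, 0.4],
  [0, 0, 0, 0, 0, 0, 0.4],
])

```text
time: 3.17
position: [0.5499, -0.0932, 0.0496]
tool_rot: [2.081, 2.35, 0.004]
ft_force: [0.3, 0.6, 0.7]
grip_width: 0.848
grip_force: 0.0
```

Call:
step_arm([
  [0, 0, 0, 0, 0, 0, 0.4],
  [0, 0, 0, 0, 0, 0, 0.4],
  [0, 0, 0, 0, 0, 0, 0.4],
  [0, 0, 0, 0, 0, 0, 0.4],
  [0, 0, 0, 0, 0, 0, 0.4],
])

```text
time: 3.58
position: [0.5484, -0.0933, 0.048]
tool_rot: [2.084, 2.351, 0.001]
ft_force: [-1.2, 0.9, 2.3]
grip_width: 0.526
grip_force: 25.0
```

Call:
step_arm([
  [0, 0, 4, 0, 0, 0, 0.4],
  [0, 0, 4, 0, 0, 0, 0.4],
  [-0.4, -3.8, 0, 0, 0, 0, 0.4],
  [-0.4, -3.8, 0, 0, 0, 0, 0.4],
  [-0.4, -3.8, 0, 0, 0, 0, 0.4],
])

```text
time: 4.0
position: [0.5359, -0.2076, 0.1276]
tool_rot: [-2.08, -2.354, -0.001]
ft_force: [0.7, -0.2, -5.2]
grip_width: 0.528
grip_force: 25.0
```

Call:
step_arm([
  [-0.4, -3.8, 0, 0, 0, 0, 0.4],
  [-0.4, -3.8, 0, 0, 0, 0, 0.4],
  [-0.4, -3.8, 0, 0, 0, 0, 0.4],
  [0, 0, 0, 0, 0, 0, 0.4],
  [0, 0, -3, 0, 0, 0, 0.4],
])

```text
time: 4.42
position: [0.5253, -0.328, 0.102]
tool_rot: [2.085, 2.337, 0.001]
ft_force: [2.0, 0.5, -5.1]
grip_width: 0.53
grip_force: 25.0
```

Call:
step_arm([
  [0, 0, -2, 0, 0, 0, 0.4],
  [0, 0, -1, 0, 0, 0, 0.4],
  [0, 0, 0, 0, 0, 0, 0.4],
  [0, 0, 0, 0, 0, 0, 0.4],
  [0, 0, 0, 0, 0, 0, 0.4],
])

```text
time: 4.83
position: [0.525, -0.3217, 0.0687]
tool_rot: [2.082, 2.35, 0.0]
ft_force: [-0.4, -0.7, -3.8]
grip_width: 0.526
grip_force: 25.0
```

Run:
```python
from h import *
s=ctrl.get_state(); print(pose(s),s["grip_width"],s["ft_force"])
im,d,c=shot("top","t1"); comps(c,d,im,(.3,.6,-.42,-.22))
```

```text
([0.525, -0.3217, 0.0687], 'yaw_y', np.float64(6.9), 'tilt', np.float64(0.1)) 0.5262773532399612 [-0.35791877 -0.74246005 -3.77492405]
0.06 [459, 199, 16, 31, 221] (array([ 0.5229, -0.3044]), array([63.1, 16.6]), 7.2) zmed 0.0854 [64. 55. 51.]
```

View pics/t1.png

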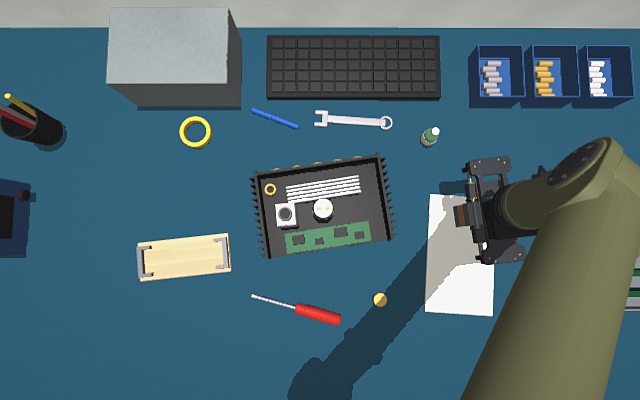

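Call:
step_arm([
  [0, 0, -1, 0, 0, 0, 0.4],
  [0, 0, -0.8, 0, 0, 0, 0.4],
  [0, 0, 0, 0, 0, 0, 0.4],
  [0, 0, 0, 0, 0, 0, 0.4],
  [0, 0, 0, 0, 0, 0, 0.4],
])

```text
time: 5.3
position: [0.5242, -0.3212, 0.0494]
tool_rot: [-2.083, -2.351, 0.0]
ft_force: [-0.1, 0.3, -3.8]
grip_width: 0.529
grip_force: 25.0
```

Call:
step_arm([
  [0, 0, 0, 0, 0, 0, 0.75],
  [0, 0, 0, 0, 0, 0, 0.75],
  [0, 0, 0, 0, 0, 0, 0.75],
  [0, 0, 0, 0, 0, 0, 0.75],
  [0, 0, 0, 0, 0, 0, 0.75],
])

```text
time: 5.72
position: [0.5244, -0.3215, 0.0499]
tool_rot: [2.083, 2.351, 0.0]
ft_force: [0.7, 0.1, 0.7]
grip_width: 0.734
grip_force: 0.0
```

Call:
step_arm([
  [0, 0, 3, 0, 0, 0, 0.75],
  [0, 0, 4, 0, 0, 0, 0.75],
  [0, 0, 2.5, 0, 0, 0, 1],
  [0.1, 3.9, 0, 0, 0, 0, 1],
  [0.1, 3.9, 0, 0, 0, 0, 1],
])

```text
time: 6.13
position: [0.5265, -0.2464, 0.1472]
tool_rot: [2.088, 2.34, 0.001]
ft_force: [0.9, 1.2, -1.7]
grip_width: 0.897
grip_force: 0.0
```

Call:
step_arm([
  [0.2, 3.9, 0, 0, 0, 0, 1],
  [0.2, 3.9, 0, 0, 0, 0, 1],
  [0.2, 3.9, 0, 0, 0, 0, 1],
  [0.2, 3.9, 0, 0, 0, 0, 1],
  [0.2, 3.9, 0, 0, 0, 0, 1],
])

```text
time: 6.55
position: [0.5361, -0.0465, 0.145]
tool_rot: [2.084, 2.351, 0.002]
ft_force: [1.0, -0.0, -0.2]
grip_width: 0.998
grip_force: 0.0
```

Call:
step_arm([
  [0, 3.9, 0, 0, 0, 0, 1],
  [0, 0, 0, 0, 0, 0, 1],
  [0, 0, 0, 0, 0, 0, 1],
  [0, 0, 0, 0, 0, 0, 1],
  [0, 0, 0, 0, 0, 0, 1],
])

```text
time: 6.97
position: [0.5362, -0.0113, 0.1448]
tool_rot: [2.086, 2.348, -0.0]
ft_force: [0.2, -1.0, 0.8]
grip_width: 0.999
grip_force: 0.0
```

Run:
```python
from h import *
s=ctrl.get_state(); print(pose(s),s["grip_width"],s["ft_force"])
im,d,c=shot("top","t2"); comps(c,d,im,(.3,.6,-.42,-.22)); comps(c,d,im,(.4,.68,-.15,.16));
```

```text
([0.5362, -0.0113, 0.1448], 'yaw_y', np.float64(6.8), 'tilt', np.float64(0.0)) 0.9990877186646366 [ 0.1658417  -1.01704027  0.79384562]
0.06 [459, 201, 30, 26, 613] (array([ 0.5237, -0.3196]), array([46., 48.]), 7.1) zmed 0.0871 [103. 103. 107.]
0.075 [461, 201, 28, 26, 467] (array([ 0.5237, -0.3196]), array([46., 48.]), 7.1) zmed 0.087 [107. 107. 111.]
```

Call:
step_arm([
  [0, 0.2, -3.5, 0, 0, 0, 1],
  [0, 0, -3.5, 0, 0, 0, 1],
  [0, 0, -2, 0, 0, 0, 1],
  [0, 0, -0.6, 0, 0, 0, 1],
  [0, 0, 0, 0, 0, 0, 1],
])

```text
time: 7.43
position: [0.5348, -0.0089, 0.0471]
tool_rot: [-2.085, -2.348, 0.005]
ft_force: [-0.1, -0.4, -0.3]
grip_width: 1.005
grip_force: 0.0
```

Call:
step_arm([
  [0, 0, 0, 0, 0, 0, 0.4],
  [0, 0, 0, 0, 0, 0, 0.4],
  [0, 0, 0, 0, 0, 0, 0.4],
  [0, 0, 0, 0, 0, 0, 0.4],
  [0, 0, 0, 0, 0, 0, 0.4],
])

```text
time: 7.85
position: [0.5369, -0.0072, 0.0495]
tool_rot: [2.083, 2.351, 0.002]
ft_force: [0.6, 0.2, 0.1]
grip_width: 0.704
grip_force: 0.0
```

Call:
step_arm([
  [0, 0, 0, 0, 0, 0, 0.4],
  [0, 0, 0, 0, 0, 0, 0.4],
  [0, 0, 0, 0, 0, 0, 0.4],
  [0, 0, 0, 0, 0, 0, 0.4],
  [0, 0, 0, 0, 0, 0, 0.4],
])

```text
time: 8.27
position: [0.5362, -0.0072, 0.0487]
tool_rot: [-2.083, -2.351, -0.0]
ft_force: [-1.3, 0.3, 2.0]
grip_width: 0.501
grip_force: 25.0
```

Call:
step_arm([
  [0, 0, 3, 0, 0, 0, 0.4],
  [0, 0, 4, 0, 0, 0, 0.4],
  [0, 0, 3, 0, 0, 0, 0.4],
  [-1.2, -3.8, 0, 0, 0, 0, 0.4],
  [-1.2, -3.8, 0, 0, 0, 0, 0.4],
])

```text
time: 8.68
position: [0.514, -0.0818, 0.1504]
tool_rot: [2.074, 2.356, 0.005]
ft_force: [-0.3, -2.0, -3.1]
grip_width: 0.5
grip_force: 25.0
```

Call:
step_arm([
  [-1.2, -3.8, 0, 0, 0, 0, 0.4],
  [-1.2, -3.8, 0, 0, 0, 0, 0.4],
  [-1.2, -3.8, 0, 0, 0, 0, 0.4],
  [-1.2, -3.8, 0, 0, 0, 0, 0.4],
  [-1.2, -3.8, 0, 0, 0, 0, 0.4],
])

```text
time: 9.1
position: [0.4509, -0.2747, 0.1482]
tool_rot: [-2.083, -2.351, -0.001]
ft_force: [1.1, -0.5, -2.5]
grip_width: 0.502
grip_force: 25.0
```

Call:
step_arm([
  [-1.2, -3.8, 0, 0, 0, 0, 0.4],
  [0, 0, 0, 0, 0, 0, 0.4],
  [0, 0, -2, 0, 0, 0, 0.4],
  [0, 0, -2, 0, 0, 0, 0.4],
  [0, 0, 0, 0, 0, 0, 0.4],
])

```text
time: 9.52
position: [0.4374, -0.3095, 0.1047]
tool_rot: [-2.08, -2.345, 0.004]
ft_force: [-1.1, 0.8, -2.9]
grip_width: 0.503
grip_force: 25.0
```

Call:
step_arm([
  [0, 0, 0, 0, 0, 0, 0.4],
  [0, 0, 0, 0, 0, 0, 0.4],
  [0, 0, 0, 0, 0, 0, 0.4],
  [0, 0, 0, 0, 0, 0, 0.4],
  [0, 0, 0, 0, 0, 0, 0.4],
])

```text
time: 9.93
position: [0.4408, -0.3114, 0.1094]
tool_rot: [2.082, 2.351, 0.001]
ft_force: [-0.2, -0.3, -2.3]
grip_width: 0.502
grip_force: 25.0
```

Call:
step_arm([
  [-0.2, -0.4, -2, 0, 0, 0, 0.4],
  [0, 0, -2, 0, 0, 0, 0.4],
  [0, 0, -1.2, 0, 0, 0, 0.4],
  [0, 0, -0.6, 0, 0, 0, 0.4],
  [0, 0, 0, 0, 0, 0, 0.4],
])

```text
time: 10.35
position: [0.438, -0.3155, 0.0507]
tool_rot: [-2.083, -2.35, 0.001]
ft_force: [-0.1, -0.7, -2.5]
grip_width: 0.501
grip_force: 25.0
```

Call:
step_arm([
  [0, 0, 0, 0, 0, 0, 0.4],
  [0, 0, 0, 0, 0, 0, 0.4],
  [0, 0, 0, 0, 0, 0, 0.7],
  [0, 0, 0, 0, 0, 0, 0.7],
  [0, 0, 0, 0, 0, 0, 0.7],
])

```text
time: 10.77
position: [0.4387, -0.3155, 0.0511]
tool_rot: [2.083, 2.351, 0.001]
ft_force: [-0.1, -0.2, 0.1]
grip_width: 0.64
grip_force: 0.0
```

Call:
step_arm([
  [0, 0, 0, 0, 0, 0, 0.7],
  [0, 0, 1, 0, 0, 0, 0.7],
  [0, 0, 3, 0, 0, 0, 0.7],
  [0, 0, 4, 0, 0, 0, 0.7],
  [0, 0, 2, 0, 0, 0, 1],
])

```text
time: 11.18
position: [0.4392, -0.3169, 0.155]
tool_rot: [2.082, 2.347, 0.002]
ft_force: [1.2, -1.1, 0.5]
grip_width: 0.724
grip_force: 0.0
```

Call:
step_arm([
  [0.9, 3.8, 0, 0, 0, -1.5, 1],
  [0.9, 3.8, 0, 0, 0, 0, 1],
  [0.9, 3.8, 0, 0, 0, 0, 1],
  [0.9, 3.8, 0, 0, 0, 0, 1],
  [0.9, 3.8, 0, 0, 0, 0, 1],
])

```text
time: 11.6
position: [0.4836, -0.1238, 0.1518]
tool_rot: [2.114, 2.322, 0.003]
ft_force: [1.3, 0.2, 0.0]
grip_width: 0.98
grip_force: 0.0
```

Call:
step_arm([
  [0.9, 3.8, 0, 0, 0, 0, 1],
  [0.9, 3.8, 0, 0, 0, 0, 1],
  [0.9, 3.8, 0, 0, 0, 0, 1],
  [0.9, 3.8, 0, 0, 0, 0, 1],
  [0.5, 4, 0, 0, 0, 0, 1],
])

```text
time: 12.02
position: [0.5251, 0.068, 0.1518]
tool_rot: [2.114, 2.322, 0.002]
ft_force: [0.3, 0.5, 0.6]
grip_width: 0.997
grip_force: 0.0
```

Call:
step_arm([
  [0, 0, 0, 0, 0, 0, 1],
  [0, 0, 0, 0, 0, 0, 1],
  [0, 0, 0, 0, 0, 0, 1],
  [0, 0, 0, 0, 0, 0, 1],
  [0, 0, 0, 0, 0, 0, 1],
])

```text
time: 12.43
position: [0.5243, 0.0648, 0.1509]
tool_rot: [2.117, 2.32, 0.0]
ft_force: [0.6, -0.6, -0.4]
grip_width: 0.996
grip_force: 0.0
```

Run:
```python
from h import *
s=ctrl.get_state(); print(pose(s),s["grip_width"],s["ft_force"])
im,d,c=shot("top","t3"); comps(c,d,im,(.3,.6,-.42,-.22)); comps(c,d,im,(.4,.68,-.15,.16));
```

```text
([0.5243, 0.0648, 0.1509], 'yaw_y', np.float64(5.2), 'tilt', np.float64(0.0)) 0.9960543807488595 [ 0.59178712 -0.56901322 -0.41481526]
0.06 [459, 201, 30, 26, 614] (array([ 0.5237, -0.3195]), array([45.9, 47.9]), 6.7) zmed 0.087 [107. 106. 111.]
0.06 [461, 245, 27, 22, 491] (array([ 0.4386, -0.3169]), array([42.2, 44. ]), 0.0) zmed 0.0921 [160. 158. 154.]
0.075 [461, 201, 28, 26, 456] (array([ 0.5237, -0.3195]), array([45.9, 47.9]), 6.7) zmed 0.0868 [112. 112. 116.]
0.025 [319, 158, 70, 71, 189] (array([ 0.5993, -0.1087]), array([200.4,  97.7]), 47.5) zmed 0.034 [17. 17. 16.]
0.025 [296, 175, 62, 12, 126] (array([ 0.5999, -0.0182]), array([  3.7, 135.3]), 9.0) zmed 0.0344 [216. 216. 215.]
0.025 [296, 179, 63, 12, 121] (array([ 0.5915, -0.0192]), array([  3.3, 137.7]), 9.2) zmed 0.0346 [233. 233. 232.]
0.025 [296, 183, 64, 12, 124] (array([ 0.5833, -0.0199]), array([  3.5, 139.5]), 9.2) zmed 0.0343 [230. 230. 230.]
0.025 [297, 186, 63, 12, 118] (array([ 0.575 , -0.0216]), array([  3.2, 137. ]), 9.2) zmed 0.0345 [234. 233. 233.]
0.025 [297, 190, 64, 12, 117] (array([ 0.5669, -0.0224]), array([  3.3, 139. ]), 9.2) zmed 0.0344 [241. 241. 240.]
```

Capacitor and transformer stand well. Grasp the filter; grasp a little above (body clear of the boss).

Call:
step_arm([
  [0, 0.2, -3.5, 0, 0, 0, 1],
  [0, 0, -3.5, 0, 0, 0, 1],
  [0, 0, -2.5, 0, 0, 0, 1],
  [0, 0, -0.7, 0, 0, 0, 1],
  [0, 0, 0, 0, 0, 0, 1],
])

```text
time: 12.9
position: [0.5225, 0.0674, 0.0469]
tool_rot: [-2.115, -2.321, 0.006]
ft_force: [-0.9, -0.3, 0.2]
grip_width: 1.0
grip_force: 0.0
```

Call:
step_arm([
  [0, 0, 0, 0, 0, 0, 0.4],
  [0, 0, 0, 0, 0, 0, 0.4],
  [0, 0, 0, 0, 0, 0, 0.4],
  [0, 0, 0, 0, 0, 0, 0.4],
  [0, 0, 0, 0, 0, 0, 0.4],
])

```text
time: 13.32
position: [0.5249, 0.0689, 0.0497]
tool_rot: [2.114, 2.323, 0.003]
ft_force: [0.2, 0.0, -0.0]
grip_width: 0.706
grip_force: 0.0
```

Call:
step_arm([
  [0, 0, 0, 0, 0, 0, 0.4],
  [0, 0, 0, 0, 0, 0, 0.4],
  [0, 0, 0, 0, 0, 0, 0.4],
  [0, 0, 0, 0, 0, 0, 0.4],
  [0, 0, 0, 0, 0, 0, 0.4],
])

```text
time: 13.73
position: [0.5242, 0.0687, 0.0488]
tool_rot: [-2.114, -2.324, -0.0]
ft_force: [-1.0, 0.3, 3.6]
grip_width: 0.529
grip_force: 25.0
```

Call:
step_arm([
  [0, 0, 3, 0, 0, 0, 0.4],
  [0, 0, 4, 0, 0, 0, 0.4],
  [0, 0, 3.5, 0, 0, 0, 0.4],
  [-1.6, -3.7, 0, 0, 0, 0, 0.4],
  [-1.6, -3.7, 0, 0, 0, 0, 0.4],
])

```text
time: 14.15
position: [0.4939, -0.004, 0.1554]
tool_rot: [2.106, 2.327, 0.005]
ft_force: [-0.0, -2.6, -3.9]
grip_width: 0.525
grip_force: 25.0
```

Call:
step_arm([
  [-1.6, -3.7, 0, 0, 0, 0, 0.4],
  [-1.6, -3.7, 0, 0, 0, 0, 0.4],
  [-1.6, -3.7, 0, 0, 0, 0, 0.4],
  [-1.6, -3.7, 0, 0, 0, 0, 0.4],
  [-1.6, -3.7, 0, 0, 0, 0, 0.4],
])

```text
time: 14.57
position: [0.4105, -0.1917, 0.1529]
tool_rot: [-2.113, -2.323, -0.0]
ft_force: [0.6, -1.5, -3.5]
grip_width: 0.524
grip_force: 25.0
```

Call:
step_arm([
  [-1.6, -3.6, 0, 0, 0, 0, 0.4],
  [-1.6, -3.6, 0, 0, 0, 0, 0.4],
  [-1.6, -3.6, 0, 0, 0, 0, 0.4],
  [-0.6, -0.5, 0, 0, 0, 0, 0.4],
  [0, 0, 0, 0, 0, 0, 0.4],
])

```text
time: 14.98
position: [0.3551, -0.3062, 0.153]
tool_rot: [-2.122, -2.315, 0.002]
ft_force: [-0.0, 0.7, -3.8]
grip_width: 0.525
grip_force: 25.0
```

Call:
step_arm([
  [0, 0, -2, 0, 0, 0, 0.4],
  [0, 0, -2, 0, 0, 0, 0.4],
  [0, 0, 0, 0, 0, 0, 0.4],
  [0, 0, 0, 0, 0, 0, 0.4],
  [0, 0, 0, 0, 0, 0, 0.4],
])

```text
time: 15.4
position: [0.3588, -0.3029, 0.1141]
tool_rot: [2.113, 2.325, -0.0]
ft_force: [0.1, -0.1, -1.8]
grip_width: 0.529
grip_force: 25.0
```

Call:
step_arm([
  [-0.4, -0.6, -2, 0, 0, 0, 0.4],
  [0, 0, -2, 0, 0, 0, 0.4],
  [0, 0, -1, 0, 0, 0, 0.4],
  [0, 0, 0, 0, 0, 0, 0.4],
  [0, 0, 0, 0, 0, 0, 0.4],
])

```text
time: 15.82
position: [0.3545, -0.3093, 0.0641]
tool_rot: [2.114, 2.324, -0.001]
ft_force: [0.6, -0.1, -1.9]
grip_width: 0.531
grip_force: 25.0
```

Call:
step_arm([
  [0, 0, 0, 0, 0, 0, 0.4],
  [0, 0, 0, 0, 0, 0, 0.4],
  [0, 0, 0, 0, 0, 0, 0.4],
  [0, 0, 0, 0, 0, 0, 0.4],
  [0, 0, 0, 0, 0, 0, 0.4],
])

```text
time: 16.23
position: [0.3545, -0.3094, 0.064]
tool_rot: [2.114, 2.323, 0.001]
ft_force: [-0.2, 0.5, -3.6]
grip_width: 0.528
grip_force: 25.0
```

Call:
step_arm([
  [0, 0, -0.8, 0, 0, 0, 0.4],
  [0, 0, -0.5, 0, 0, 0, 0.4],
  [0, 0, 0, 0, 0, 0, 0.4],
  [0, 0, 0, 0, 0, 0, 0.4],
  [0, 0, 0, 0, 0, 0, 0.7],
])

```text
time: 16.65
position: [0.3541, -0.3094, 0.0503]
tool_rot: [-2.114, -2.324, 0.001]
ft_force: [0.7, 0.1, -1.0]
grip_width: 0.551
grip_force: 0.0
```

Call:
step_arm([
  [0, 0, 0, 0, 0, 0, 0.7],
  [0, 0, 0, 0, 0, 0, 0.7],
  [0, 0, 0, 0, 0, 0, 0.7],
  [0, 0, 0, 0, 0, 0, 0.7],
  [0, 0, 1, 0, 0, 0, 0.7],
])

```text
time: 17.07
position: [0.3531, -0.3086, 0.0595]
tool_rot: [-2.112, -2.322, 0.002]
ft_force: [-0.1, 0.2, 0.4]
grip_width: 0.699
grip_force: 0.0
```

Call:
step_arm([
  [0, 0, 3, 0, 0, 0, 0.7],
  [0, 0, 4, 0, 0, 0, 0.7],
  [0, 0, 4, 0, 0, 0, 0.7],
  [1.7, 3.7, 0, 0, 0, 0, 1],
  [1.7, 3.7, 0, 0, 0, 0, 1],
])

```text
time: 17.48
position: [0.3899, -0.237, 0.1738]
tool_rot: [2.117, 2.313, 0.008]
ft_force: [1.1, 1.2, -1.0]
grip_width: 0.778
grip_force: 0.0
```

Call:
step_arm([
  [1.7, 3.7, 0, 0, 0, 1, 1],
  [1.7, 3.7, 0, 0, 0, 1, 1],
  [1.7, 3.7, 0, 0, 0, 1, 1],
  [1.7, 3.7, 0, 0, 0, 1, 1],
  [1.7, 3.7, 0, 0, 0, 0, 1],
])

```text
time: 17.9
position: [0.4737, -0.0484, 0.1708]
tool_rot: [2.031, 2.397, 0.002]
ft_force: [1.9, -0.8, 0.8]
grip_width: 0.995
grip_force: 0.0
```

Run:
```python
from h import *
s=ctrl.get_state(); print(pose(s),s["grip_width"],s["ft_force"])
im,d,c=shot("top","t4"); comps(c,d,im,(.3,.6,-.42,-.22)); print(); comps(c,d,im,(.4,.68,-.15,.16));
```

```text
([0.4737, -0.0484, 0.1708], 'yaw_y', np.float64(9.4), 'tilt', np.float64(0.1)) 0.9951038498832496 [ 1.94026912 -0.8356203   0.80769209]
0.06 [458, 201, 31, 26, 620] (array([ 0.5237, -0.3191]), array([45.9, 47.9]), 6.8) zmed 0.0871 [107. 106. 110.]
0.06 [460, 245, 28, 22, 491] (array([ 0.4391, -0.3168]), array([42.3, 43.7]), 6.5) zmed 0.092 [160. 158. 153.]
0.06 [458, 285, 27, 26, 593] (array([ 0.3541, -0.311 ]), array([46.6, 41.5]), 5.3) zmed 0.0855 [132. 128. 131.]
0.075 [461, 201, 28, 25, 479] (array([ 0.5238, -0.3193]), array([45.9, 47.2]), 6.1) zmed 0.087 [111. 110. 115.]
0.075 [461, 286, 24, 25, 324] (array([ 0.3541, -0.3111]), array([46.5, 41.5]), 5.2) zmed 0.0848 [175. 170. 174.]

0.025 [257, 157, 125, 62, 275] (array([ 0.5846, -0.0037]), array([ 94.7, 263.3]), 8.9) zmed 0.0333 [19. 19. 19.]
```

View pics/t4.png

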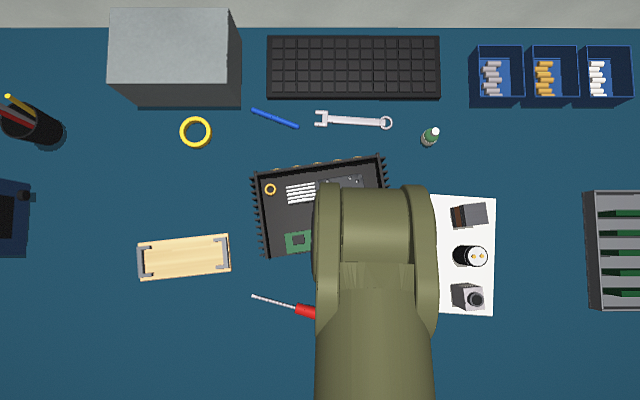

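Call:
step_arm([
  [3.6, 1.3, 0, 0, 0, 0, 0.65],
  [3.6, 1.3, 0, 0, 0, 0, 0.65],
  [3.6, 1.3, 0, 0, 0, 0, 0.65],
  [0, 0, 0, 0, 0, 0, 0.65],
  [0, 0, 0, 0, 0, 0, 0.65],
])

```text
time: 18.37
position: [0.5818, -0.0105, 0.1689]
tool_rot: [-2.029, -2.398, 0.006]
ft_force: [-1.0, -1.4, -0.0]
grip_width: 0.715
grip_force: 0.0
```

Call:
step_arm([
  [0, 0, 0, 0, 0, 0, 0.65],
  [0, 0, 0, 0, 0, 0, 0.65],
  [0, 0, 0, 0, 0, 0, 0.65],
  [0, 0, 0, 0, 0, 0, 0.65],
  [0, 0, 0, 0, 0, 0, 0.65],
])

```text
time: 18.78
position: [0.5808, -0.0116, 0.1713]
tool_rot: [2.032, 2.395, 0.003]
ft_force: [-0.6, 0.3, -0.4]
grip_width: 0.653
grip_force: 0.0
```

Run:
```python
from h import *
s=ctrl.get_state(); print(pose(s),s["grip_width"],s["ft_force"])
im,d,c=shot("wrist","w4"); comps(c,d,im,(.55,.61,-.15,.16)); print()
```

```text
([0.5808, -0.0116, 0.1713], 'yaw_y', np.float64(9.4), 'tilt', np.float64(0.1)) 0.6533930692570387 [-0.64803738  0.33282136 -0.39119694]
0.025 [314, 26, 74, 6, 322] (array([0.5801, 0.1282]), array([60.2,  0.9]), 8.8) zmed 0.0341 [34. 34. 34.]
0.025 [305, 100, 6, 167, 597] (array([ 0.5661, -0.0124]), array([  2.9, 159.7]), 9.3) zmed 0.0365 [233. 234. 235.]
0.025 [315, 100, 4, 167, 583] (array([ 0.5742, -0.0109]), array([  2.8, 159.4]), 9.2) zmed 0.0365 [238. 238. 239.]
0.025 [324, 100, 4, 167, 510] (array([ 0.5825, -0.0095]), array([  2.8, 159.3]), 9.4) zmed 0.0366 [241. 242. 243.]
0.025 [332, 100, 6, 167, 557] (array([ 0.5907, -0.0084]), array([  2.9, 159.9]), 9.3) zmed 0.0366 [241. 242. 243.]
0.025 [340, 101, 7, 162, 588] (array([ 0.5987, -0.0063]), array([  2.9, 156.7]), 9.3) zmed 0.0365 [231. 232. 233.]
```

View pics/w4.png

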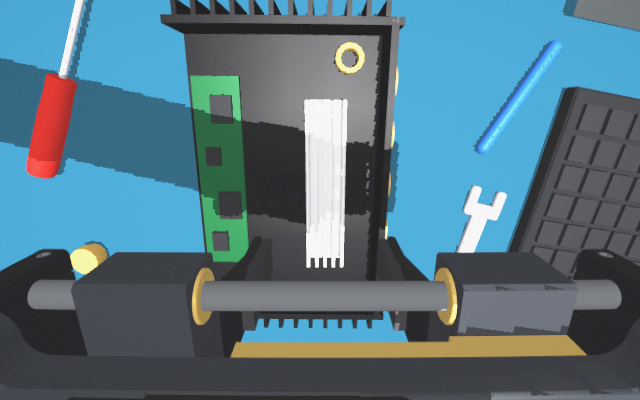

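Call:
step_arm([
  [0.1, 0.2, -4, 0, 0, 0, 0.65],
  [0, 0, -4, 0, 0, 0, 0.65],
  [0, 0, -3.5, 0, 0, 0, 0.65],
  [0, 0, 0, 0, 0, 0, 0.65],
  [0, 0, 0, 0, 0, 0, 0.65],
])

```text
time: 19.25
position: [0.5807, -0.0095, 0.0546]
tool_rot: [-2.031, -2.394, 0.005]
ft_force: [0.1, -0.4, -0.4]
grip_width: 0.654
grip_force: 0.0
```

Call:
step_arm([
  [0, 0, -1.5, 0, 0, 0, 0.65],
  [0, 0, -1.5, 0, 0, 0, 0.65],
  [0, 0, 0, 0, 0, 0, 0.65],
  [0, 0, 0, 0, 0, 0, 0.65],
  [0, 0, 0, 0, 0, 0, 0.65],
])

```text
time: 19.67
position: [0.584, -0.0094, 0.0281]
tool_rot: [2.03, 2.394, 0.004]
ft_force: [-0.6, 0.0, -0.0]
grip_width: 0.65
grip_force: 0.0
```

Call:
step_arm([
  [0, 0, -1, 0, 0, 0, 0.65],
  [0, 0, -0.5, 0, 0, 0, 0.65],
  [0, 0, 0, 0, 0, 0, 0.65],
  [0, 0, 0, 0, 0, 0, 0.65],
  [0, 0, 0, 0, 0, 0, 0.65],
])

```text
time: 20.08
position: [0.5822, -0.0094, 0.0106]
tool_rot: [2.032, 2.396, -0.0]
ft_force: [0.3, 0.2, -0.9]
grip_width: 0.651
grip_force: 0.0
```

Call:
step_arm([
  [0, 0, 0, 0, 0, 0, 0.3],
  [0, 0, 0, 0, 0, 0, 0.3],
  [0, 0, 0, 0, 0, 0, 0.3],
  [0, 0, 0, 0, 0, 0, 0.3],
  [0, 0, 0, 0, 0, 0, 0.3],
], force=35)

```text
time: 20.5
position: [0.5821, -0.0094, 0.0107]
tool_rot: [-2.032, -2.396, 0.0]
ft_force: [-0.6, -0.4, 1.0]
grip_width: 0.413
grip_force: 35.0
```

Call:
step_arm([
  [0, 0, 0, 0, 0, 0, 0.3],
  [0, 0, 0, 0, 0, 0, 0.3],
  [0, 0, 0, 0, 0, 0, 0.3],
  [0, 0, 0, 0, 0, 0, 0.3],
  [0, 0, 0, 0, 0, 0, 0.3],
])

```text
time: 20.92
position: [0.5821, -0.0094, 0.0107]
tool_rot: [-2.032, -2.396, 0.0]
ft_force: [-1.7, 0.6, 2.0]
grip_width: 0.408
grip_force: 35.0
```

Call:
step_arm([
  [0, 0, 2, 0, 0, 0, 0.3],
  [0, 0, 3, 0, 0, 0, 0.3],
  [0, 0, 3, 0, 0, 0, 0.3],
  [0, 0, 2, 0, 0, 0, 0.3],
  [0, 0, 0, 0, 0, 0, 0.3],
])

```text
time: 21.33
position: [0.5853, -0.0094, 0.1148]
tool_rot: [2.029, 2.392, 0.01]
ft_force: [0.9, -1.3, -2.1]
grip_width: 0.407
grip_force: 35.0
```

Call:
step_arm([
  [-1.6, 3.4, 0, 0, 0, 0, 0.3],
  [-1.6, 3.4, 0, 0, 0, -1, 0.3],
  [-1.6, 3.4, 0, 0, 0, -1, 0.3],
  [-1.6, 3.4, 0, 0, 0, -1, 0.3],
  [-1.6, 3.4, 0, 0, 0, 0, 0.3],
])

```text
time: 21.75
position: [0.5001, 0.1618, 0.1088]
tool_rot: [-2.094, -2.34, 0.003]
ft_force: [0.4, 0.7, -3.4]
grip_width: 0.411
grip_force: 35.0
```

Call:
step_arm([
  [-1.6, 3.4, 0, 0, 0, 0, 0.3],
  [-1.6, 3.4, 0, 0, 0, 0, 0.3],
  [-1.6, 3.4, 0, 0, 0, 0, 0.3],
  [-1.6, 3.4, 0, 0, 0, 0, 0.3],
  [0, 0, 0, 0, 0, 0, 0.3],
])

```text
time: 22.17
position: [0.432, 0.3054, 0.1087]
tool_rot: [-2.076, -2.351, 0.001]
ft_force: [0.0, -0.1, -2.2]
grip_width: 0.41
grip_force: 35.0
```

Call:
step_arm([
  [0, 0, 0, 0, 0, 0, 0.3],
  [0, 0, 0, 0, 0, 0, 0.3],
  [0, 0, 0, 0, 0, 0, 0.3],
  [0, 0, 0, 0, 0, 0, 0.3],
  [0, 0, 0, 0, 0, 0, 0.3],
])

```text
time: 22.58
position: [0.4388, 0.2954, 0.1103]
tool_rot: [2.097, 2.339, -0.001]
ft_force: [0.6, -0.6, -2.8]
grip_width: 0.409
grip_force: 35.0
```

Run:
```python
from h import *
s=ctrl.get_state(); print(pose(s),s["grip_width"],s["ft_force"])
im,d,c=shot("wrist","w5"); P=cloud(c,d); Z=P[...,2]
b=(abs(P[...,0]-.435)<.06)&(abs(P[...,1]-.3)<.12)
m=b&(Z>.125)&(Z<.145); print("hs",rect(m,P),m.sum(), np.median(Z[m]))
for a in ("t0",):
    pass
m=b&(Z>.015)&(Z<.026); print("stops",rect(m,P),m.sum()); m=b&(Z>.004)&(Z<.026); print("cradle",rect(m,P))
```

```text
([0.4388, 0.2954, 0.1103], 'yaw_y', np.float64(6.3), 'tilt', np.float64(0.0)) 0.40893233956863545 [ 0.6254289  -0.58117522 -2.82321288]
hs (array([0.4382, 0.3147]), array([123.8,  56.9]), 86.8) 9091 0.136192757993903
stops (array([0.4255, 0.3816]), array([67.6, 27.3]), 6.5) 1853
cradle (array([0.4318, 0.3289]), array([ 84.4, 138.3]), 6.7)
```

View pics/w5.png

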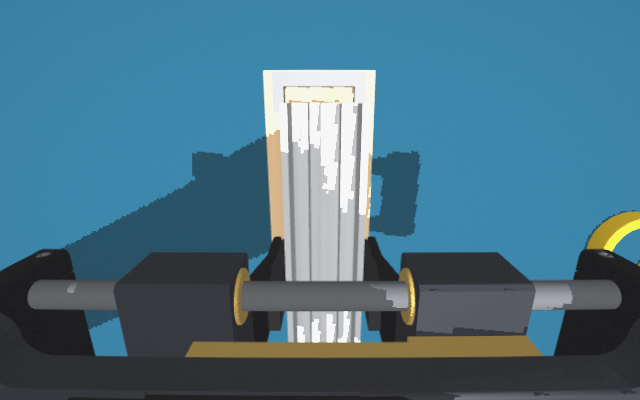

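Call:
step_arm([
  [-0.35, 0.3, -2, 0, 0, 0, 0.3],
  [0, 0, -2, 0, 0, 0, 0.3],
  [0, 0, -2, 0, 0, 0, 0.3],
  [0, 0, 0, 0, 0, 0, 0.3],
  [0, 0, 0, 0, 0, 0, 0.3],
])

```text
time: 23.05
position: [0.4343, 0.2986, 0.05]
tool_rot: [2.095, 2.341, -0.004]
ft_force: [-0.4, 0.6, -2.1]
grip_width: 0.41
grip_force: 35.0
```

Call:
step_arm([
  [0, 0, 0, 0, 0, 0, 0.3],
  [0, 0, 0, 0, 0, 0, 0.3],
  [0, 0, 0, 0, 0, 0, 0.3],
  [0, 0, 0, 0, 0, 0, 0.3],
  [0, 0, 0, 0, 0, 0, 0.3],
])

```text
time: 23.47
position: [0.435, 0.3, 0.0513]
tool_rot: [2.094, 2.342, 0.002]
ft_force: [-0.6, -0.3, -2.6]
grip_width: 0.408
grip_force: 35.0
```

Run:
```python
from h import *
s=ctrl.get_state(); print(pose(s),s["grip_width"],s["ft_force"])
im,d,c=shot("wrist","w6"); P=cloud(c,d); Z=P[...,2]
b=(abs(P[...,0]-.435)<.06)&(P[...,1]>.32)&(P[...,1]<.42); ax=np.array([-np.sin(.1117),np.cos(.1117)])
Y=P[...,:2]@ax; X=P[...,:2]@np.array([ax[1],-ax[0]])
for n,lo,hi in (("hs",.06,.09),("cradle",.004,.026)):
    m=b&(Z>lo)&(Z<hi); q=Y>np.percentile(Y[m],50) ; print(n,"far end",np.percentile(Y[m],99.5).round(4),"x mid",((np.percentile(X[m&q],.5)+np.percentile(X[m&q],99.5))/2).round(4),(np.percentile(X[m&q],99.5)-np.percentile(X[m&q],.5)).round(4),"z",np.median(Z[m]).round(4))
```

```text
([0.435, 0.3, 0.0513], 'yaw_y', np.float64(6.4), 'tilt', np.float64(0.1)) 0.408448175236653 [-0.56857758 -0.27401979 -2.58092943]
hs far end 0.329 x mid 0.466 0.0358 z 0.0771
cradle far end 0.3476 x mid 0.4654 0.083 z 0.0093
```

Call:
step_arm([
  [0, -0.1, -1.5, 0, 0, 0, 0.3],
  [0, 0, -1, 0, 0, 0, 0.3],
  [0, 0, -0.7, 0, 0, 0, 0.3],
  [0, 0, -0.4, 0, 0, 0, 0.3],
  [0, 0, 0, 0, 0, 0, 0.3],
])

```text
time: 23.93
position: [0.434, 0.2981, 0.0134]
tool_rot: [-2.094, -2.342, 0.003]
ft_force: [0.2, -0.9, -1.7]
grip_width: 0.41
grip_force: 35.0
```

Call:
step_arm([
  [0, 0, 0, 0, 0, 0, 0.3],
  [0, 0, 0, 0, 0, 0, 0.3],
  [0, 0, 0, 0, 0, 0, 0.3],
  [0, 0, 0, 0, 0, 0, 0.3],
  [0, 0, 0, 0, 0, 0, 0.3],
])

```text
time: 24.35
position: [0.4349, 0.2989, 0.015]
tool_rot: [2.094, 2.342, 0.001]
ft_force: [-0.2, -0.5, -2.7]
grip_width: 0.412
grip_force: 35.0
```

Call:
step_arm([
  [0, 0, -0.15, 0, 0, 0, 0.3],
  [0, 0, 0, 0, 0, 0, 0.3],
  [0, 0, 0, 0, 0, 0, 0.65],
  [0, 0, 0, 0, 0, 0, 0.65],
  [0, 0, 0, 0, 0, 0, 0.65],
])

```text
time: 24.77
position: [0.4352, 0.299, 0.0136]
tool_rot: [2.094, 2.342, 0.002]
ft_force: [0.8, 0.0, -0.6]
grip_width: 0.559
grip_force: 0.0
```

Call:
step_arm([
  [0, 0, 0, 0, 0, 0, 0.65],
  [0, 0, 0, 0, 0, 0, 0.65],
  [0, 0, 1, 0, 0, 0, 0.65],
  [0, 0, 3, 0, 0, 0, 0.65],
  [0, 0, 4, 0, 0, 0, 0.65],
])

```text
time: 25.18
position: [0.4326, 0.2969, 0.0918]
tool_rot: [2.094, 2.342, -0.01]
ft_force: [1.6, 1.1, 0.4]
grip_width: 0.643
grip_force: 0.0
```

Call:
step_arm([
  [0, 0, 4, 0, 0, 0, 0.7],
  [1, -3.8, 1, 0, 0, 0, 0.7],
  [1, -3.8, 0, 0, 0, 0, 0.7],
  [1, -3.8, 0, 0, 0, 0, 0.7],
  [1, -3.8, 0, 0, 0, 0, 0.7],
])

```text
time: 25.6
position: [0.4753, 0.1452, 0.1446]
tool_rot: [2.093, 2.343, 0.004]
ft_force: [0.8, -0.0, -1.0]
grip_width: 0.696
grip_force: 0.0
```

Run:
```python
from h import *
s=ctrl.get_state(); print(pose(s),s["grip_width"],s["ft_force"],s["time"])
im,d,c=shot("top","t5"); P=cloud(c,d); Z=P[...,2]
b=(abs(P[...,0]-.435)<.06)&(abs(P[...,1]-.3)<.12)
for lo,hi in((.03,.045),(.004,.045)):
    m=b&(Z>lo)&(Z<hi); print(rect(m,P),m.sum(), np.median(Z[m]))
comps(c,d,im,(.3,.6,-.42,-.22))
```

```text
([0.4753, 0.1452, 0.1446], 'yaw_y', np.float64(6.4), 'tilt', np.float64(0.1)) 0.6956745852536996 [ 0.80045253 -0.01993378 -1.02090055] 25.6
(array([0., 0.]), array([0., 0.]), 0.0) 0 nan
(array([0., 0.]), array([0., 0.]), 0.0) 0 nan
0.06 [459, 201, 30, 26, 615] (array([ 0.5237, -0.3195]), array([46. , 48.2]), 6.7) zmed 0.0871 [117. 116. 121.]
0.06 [461, 245, 27, 22, 488] (array([ 0.4385, -0.3165]), array([42.3, 43.6]), 0.1) zmed 0.092 [169. 167. 162.]
0.06 [458, 285, 27, 26, 591] (array([ 0.3542, -0.3111]), array([46.5, 41.3]), 4.8) zmed 0.0855 [143. 140. 143.]
0.075 [461, 201, 28, 25, 461] (array([ 0.5238, -0.3198]), array([45.9, 47.6]), 6.6) zmed 0.0869 [122. 121. 126.]
0.075 [461, 286, 24, 25, 320] (array([ 0.354 , -0.3111]), array([46.4, 41. ]), 5.3) zmed 0.0847 [189. 185. 188.]
  return _methods._mean(a, axis=axis, dtype=dtype,
  ret = ret.dtype.type(ret / rcount)
```

View pics/t5.png

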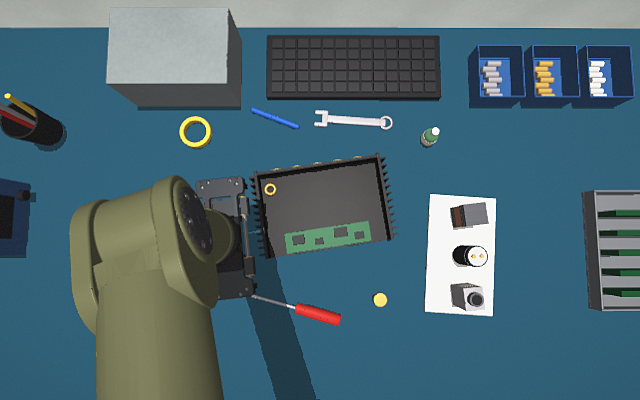

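Call:
step_arm([
  [0.4, -3.9, 0, 0, 0, 0, 0.72],
  [0.4, -3.9, 0, 0, 0, 0, 0.72],
  [0.4, -3.9, 0, 0, 0, 0, 0.72],
  [0.4, -3.9, 0, 0, 0, 0, 0.72],
  [0.4, -3.9, 0, 0, 0, 0, 0.72],
])

```text
time: 26.07
position: [0.4948, -0.05, 0.144]
tool_rot: [2.094, 2.342, 0.003]
ft_force: [0.3, -0.2, -0.3]
grip_width: 0.721
grip_force: 0.0
```

Call:
step_arm([
  [0.4, -3.9, 0, 0, 0, 0, 0.72],
  [0.4, -3.9, 0, 0, 0, 0, 0.72],
  [0.4, -3.9, 0, 0, 0, 0, 0.72],
  [0.4, -3.9, 0, 0, 0, 0, 0.72],
  [0.4, -3.9, 0, 0, 0, 0, 0.72],
])

```text
time: 26.48
position: [0.515, -0.2448, 0.144]
tool_rot: [2.093, 2.342, 0.002]
ft_force: [0.8, -0.3, -0.1]
grip_width: 0.722
grip_force: 0.0
```

Call:
step_arm([
  [0.4, -3.9, 0, 0, 0, 0, 0.72],
  [0.5, -3.7, 0, 0, 0, 0, 0.72],
  [0, 0, 0, 0, 0, 0, 0.72],
  [0, 0, 0, 0, 0, 0, 0.72],
  [0, 0, 0, 0, 0, 0, 0.72],
])

```text
time: 26.9
position: [0.5238, -0.3186, 0.1432]
tool_rot: [-2.093, -2.341, -0.001]
ft_force: [-0.4, 0.7, -0.3]
grip_width: 0.723
grip_force: 0.0
```

Call:
step_arm([
  [0, 0, 0, 0, 0, 0, 0.72],
  [0, 0, 0, 0, 0, 0, 0.72],
  [0, 0, 0, 0, 0, 0, 0.72],
  [0, 0, 0, 0, 0, 0, 0.72],
  [0, 0, 0, 0, 0, 0, 0.72],
])

```text
time: 27.32
position: [0.524, -0.3185, 0.1433]
tool_rot: [2.092, 2.343, 0.001]
ft_force: [-0.3, 0.5, 0.2]
grip_width: 0.723
grip_force: 0.0
```

Run:
```python
from h import *
s=ctrl.get_state(); print(pose(s),s["grip_width"],s["ft_force"],s["time"])
im,d,c=shot("top","t6"); P=cloud(c,d); Z=P[...,2]
b=(abs(P[...,0]-.435)<.06)&(abs(P[...,1]-.3)<.12)
for lo,hi in((.03,.045),(.004,.045),(.012,.025)):
    m=b&(Z>lo)&(Z<hi); print(rect(m,P),m.sum(), np.median(Z[m]))
x=im[215:300,120:250,::-1]; cv2.imwrite("pics/t6c.png",cv2.resize(x,None,fx=5,fy=5,interpolation=cv2.INTER_CUBIC))
```

```text
([0.524, -0.3185, 0.1433], 'yaw_y', np.float64(6.5), 'tilt', np.float64(0.0)) 0.7232640875083205 [-0.30333404  0.46497802  0.24371629] 27.3167
(array([0.4347, 0.2982]), array([ 35.9, 161. ]), 6.2) 518 0.03741758556661501
(array([0.4364, 0.2977]), array([207.8, 111. ]), 88.8) 3523 0.011743043382624885
(array([0.4378, 0.2987]), array([ 74.1, 198.6]), 6.3) 1230 0.016636220151247272
```

View pics/t6c.png

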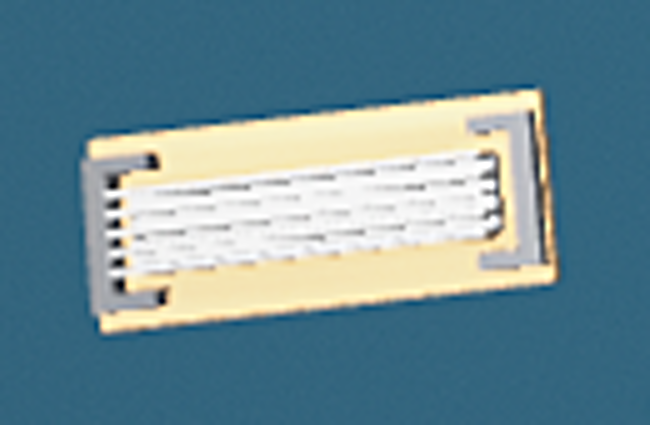

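Call:
step_arm([
  [0, -0.3, -3.5, 0, 0, 0, 0.72],
  [0, 0, -3.5, 0, 0, 0, 0.72],
  [0, 0, -1.8, 0, 0, 0, 0.72],
  [0, 0, -0.5, 0, 0, 0, 0.72],
  [0, 0, 0, 0, 0, 0, 0.72],
], force=25)

```text
time: 27.78
position: [0.5228, -0.3217, 0.0488]
tool_rot: [-2.092, -2.34, 0.002]
ft_force: [0.2, 0.2, 0.3]
grip_width: 0.722
grip_force: 0.0
```

Call:
step_arm([
  [0, 0, 0, 0, 0, 0, 0.4],
  [0, 0, 0, 0, 0, 0, 0.4],
  [0, 0, 0, 0, 0, 0, 0.4],
  [0, 0, 0, 0, 0, 0, 0.4],
  [0, 0, 0, 0, 0, 0, 0.4],
])

```text
time: 28.2
position: [0.5244, -0.323, 0.0516]
tool_rot: [2.092, 2.34, 0.001]
ft_force: [-1.6, 0.7, 5.0]
grip_width: 0.527
grip_force: 25.0
```

Call:
step_arm([
  [0, 0, 0, 0, 0, 0, 0.4],
  [0, 0, 0, 0, 0, 0, 0.4],
  [0, 0, 0, 0, 0, 0, 0.4],
  [0, 0, 0, 0, 0, 0, 0.4],
  [0, 0, 0, 0, 0, 0, 0.4],
])

```text
time: 28.62
position: [0.5244, -0.323, 0.0516]
tool_rot: [2.093, 2.34, 0.001]
ft_force: [-2.4, 0.9, 7.1]
grip_width: 0.525
grip_force: 25.0
```

Call:
step_arm([
  [0, 0, 3, 0, 0, 0, 0.4],
  [0, 0, 4, 0, 0, 0, 0.4],
  [0, 0, 2, 0, 0, 0, 0.4],
  [0.4, 3.8, 0, 0, 0, 0, 0.4],
  [0.4, 3.8, 0, 0, 0, 0, 0.4],
])

```text
time: 29.03
position: [0.5309, -0.2493, 0.1415]
tool_rot: [2.1, 2.332, -0.0]
ft_force: [1.1, 1.9, -5.1]
grip_width: 0.524
grip_force: 25.0
```

Call:
step_arm([
  [0.4, 3.8, 0, 0, 0, 0, 0.4],
  [0.4, 3.8, 0, 0, 0, 0, 0.4],
  [0.4, 3.8, 0, 0, 0, 0, 0.4],
  [0.4, 3.8, 0, 0, 0, 0, 0.4],
  [0, 0, 0, 0, 0, 0, 0.4],
])

```text
time: 29.45
position: [0.5483, -0.0822, 0.1387]
tool_rot: [-2.075, -2.351, -0.007]
ft_force: [0.7, 2.1, -4.9]
grip_width: 0.525
grip_force: 25.0
```

Call:
step_arm([
  [0, 0, -2, 0, 0, 0, 0.4],
  [0, 0, -2, 0, 0, 0, 0.4],
  [0, 0, -1, 0, 0, 0, 0.4],
  [0, 0, 0, 0, 0, 0, 0.4],
  [0, 0, 0, 0, 0, 0, 0.4],
])

```text
time: 29.87
position: [0.5469, -0.0947, 0.0896]
tool_rot: [-2.094, -2.341, 0.002]
ft_force: [0.5, -1.1, -3.9]
grip_width: 0.529
grip_force: 25.0
```

Call:
step_arm([
  [0, 0, 0, 0, 0, 0, 0.4],
  [0, 0, 0, 0, 0, 0, 0.4],
  [0, 0, 0, 0, 0, 0, 0.4],
  [0, 0, 0, 0, 0, 0, 0.4],
  [0, 0, 0, 0, 0, 0, 0.4],
])

```text
time: 30.28
position: [0.548, -0.0943, 0.0906]
tool_rot: [2.093, 2.342, 0.001]
ft_force: [0.6, 0.5, -5.5]
grip_width: 0.528
grip_force: 25.0
```

Call:
step_arm([
  [0, 0, -1.5, 0, 0, 0, 0.4],
  [0, 0, -1.3, 0, 0, 0, 0.4],
  [0, 0, -0.8, 0, 0, 0, 0.4],
  [0, 0, -0.5, 0, 0, 0, 0.4],
  [0, 0, 0, 0, 0, 0, 0.4],
])

```text
time: 30.7
position: [0.5473, -0.0946, 0.0492]
tool_rot: [-2.093, -2.341, 0.001]
ft_force: [-1.7, 1.0, 1.3]
grip_width: 0.525
grip_force: 25.0
```

Call:
step_arm([
  [0, 0, 0, 0, 0, 0, 0.4],
  [0, 0, 0, 0, 0, 0, 0.4],
  [0, 0, 0, 0, 0, 0, 0.4],
  [0, 0, 0, 0, 0, 0, 0.72],
  [0, 0, 0, 0, 0, 0, 0.72],
])

```text
time: 31.12
position: [0.5489, -0.0943, 0.0495]
tool_rot: [2.092, 2.34, 0.003]
ft_force: [-0.3, 0.2, 0.0]
grip_width: 0.606
grip_force: 0.0
```

Call:
step_arm([
  [0, 0, 0, 0, 0, 0, 0.72],
  [0, 0, 0, 0, 0, 0, 0.72],
  [0, 0, 1, 0, 0, 0, 0.72],
  [0, 0, 3, 0, 0, 0, 0.72],
  [0, 0, 4, 0, 0, 0, 0.72],
])

```text
time: 31.53
position: [0.5455, -0.0941, 0.128]
tool_rot: [-2.092, -2.339, 0.007]
ft_force: [1.1, 1.4, 1.6]
grip_width: 0.717
grip_force: 0.0
```

Call:
step_arm([
  [0, 0, 2, 0, 0, 0, 0.72],
  [-1.8, -3.6, 0, 0, 0, 0, 0.72],
  [-1.8, -3.6, 0, 0, 0, 0, 0.72],
  [-1.8, -3.6, 0, 0, 0, 0, 0.72],
  [-1.8, -3.6, 0, 0, 0, 0, 0.72],
])

```text
time: 31.95
position: [0.4753, -0.2398, 0.1503]
tool_rot: [2.092, 2.342, 0.003]
ft_force: [0.5, -1.0, 0.8]
grip_width: 0.722
grip_force: 0.0
```

Call:
step_arm([
  [-1.8, -3.6, 0, 0, 0, 0, 0.72],
  [-1.8, -3.6, 0, 0, 0, 0, 0.72],
  [-0.2, -0.5, 0, 0, 0, 0, 0.72],
  [0, 0, 0, 0, 0, 0, 0.72],
  [0, 0, 0, 0, 0, 0, 0.72],
])

```text
time: 32.37
position: [0.438, -0.3153, 0.1496]
tool_rot: [2.095, 2.34, 0.002]
ft_force: [0.7, 0.2, -0.0]
grip_width: 0.721
grip_force: 0.0
```

Call:
step_arm([
  [0, 0, 0, 0, 0, 0, 0.72],
  [0, 0, 0, 0, 0, 0, 0.72],
  [0, 0, 0, 0, 0, 0, 0.72],
  [0, 0, 0, 0, 0, 0, 0.72],
  [0, 0, 0, 0, 0, 0, 0.72],
])

```text
time: 32.78
position: [0.4382, -0.3146, 0.149]
tool_rot: [-2.092, -2.344, -0.0]
ft_force: [-0.2, -0.3, -0.6]
grip_width: 0.719
grip_force: 0.0
```

Run:
```python
from h import *
s=ctrl.get_state(); print(pose(s),s["grip_width"],s["ft_force"],s["time"])
im,d,c=shot("top","t7"); comps(c,d,im,(.4,.68,-.15,.16));
```

```text
([0.4382, -0.3146, 0.149], 'yaw_y', np.float64(6.5), 'tilt', np.float64(0.0)) 0.7188692557481776 [-0.23057252 -0.3110792  -0.57251809] 32.7833
0.06 [350, 190, 26, 26, 546] (array([ 0.5469, -0.0914]), array([46.2, 46.5]), 6.5) zmed 0.0853 [137. 136. 143.]
0.075 [350, 190, 26, 25, 519] (array([ 0.5469, -0.0914]), array([46.2, 46.5]), 6.8) zmed 0.0854 [140. 139. 146.]
0.025 [257, 157, 132, 72, 286] (array([ 0.5535, -0.0085]), array([156.7, 262.9]), 8.6) zmed 0.0337 [20. 20. 20.]
```

Call:
step_arm([
  [0, -0.1, -3.5, 0, 0, 0, 0.72],
  [0, 0, -3.5, 0, 0, 0, 0.72],
  [0, 0, -2, 0, 0, 0, 0.72],
  [0, 0, -0.7, 0, 0, 0, 0.72],
  [0, 0, 0, 0, 0, 0, 0.72],
])

```text
time: 33.25
position: [0.4364, -0.3157, 0.0505]
tool_rot: [-2.092, -2.34, 0.003]
ft_force: [-0.4, 0.5, 1.0]
grip_width: 0.717
grip_force: 0.0
```

Call:
step_arm([
  [0, 0, 0, 0, 0, 0, 0.72],
  [0, 0, 0, 0, 0, 0, 0.4],
  [0, 0, 0, 0, 0, 0, 0.4],
  [0, 0, 0, 0, 0, 0, 0.4],
  [0, 0, 0, 0, 0, 0, 0.4],
])

```text
time: 33.67
position: [0.4385, -0.3165, 0.053]
tool_rot: [2.092, 2.341, 0.002]
ft_force: [0.8, 0.2, -0.0]
grip_width: 0.501
grip_force: 11.3
```

Call:
step_arm([
  [0, 0, 0, 0, 0, 0, 0.4],
  [0, 0, 0, 0, 0, 0, 0.4],
  [0, 0, 0, 0, 0, 0, 0.4],
  [0, 0, 0, 0, 0, 0, 0.4],
  [0, 0, 0, 0, 0, 0, 0.4],
])

```text
time: 34.08
position: [0.4385, -0.3166, 0.0529]
tool_rot: [2.093, 2.341, 0.001]
ft_force: [0.0, 0.1, 6.6]
grip_width: 0.501
grip_force: 25.0
```

Call:
step_arm([
  [0, 0, 3, 0, 0, 0, 0.4],
  [0, 0, 4, 0, 0, 0, 0.4],
  [0, 0, 3, 0, 0, 0, 0.4],
  [1.2, 3.8, 0, 0, 0, 0, 0.4],
  [1.2, 3.8, 0, 0, 0, 0, 0.4],
])

```text
time: 34.5
position: [0.4616, -0.2428, 0.1539]
tool_rot: [2.1, 2.332, 0.002]
ft_force: [1.5, 0.7, -2.7]
grip_width: 0.502
grip_force: 25.0
```

Call:
step_arm([
  [1.2, 3.8, 0, 0, 0, 0, 0.4],
  [1.2, 3.8, 0, 0, 0, 0, 0.4],
  [1.2, 3.8, 0, 0, 0, 0, 0.4],
  [1.2, 3.8, 0, 0, 0, 0, 0.4],
  [1.2, 3.8, 0, 0, 0, 0, 0.4],
])

```text
time: 34.92
position: [0.5211, -0.0483, 0.1515]
tool_rot: [-2.093, -2.341, 0.0]
ft_force: [1.0, -0.4, -2.0]
grip_width: 0.5
grip_force: 25.0
```

Call:
step_arm([
  [1.2, 3.8, 0, 0, 0, 0, 0.4],
  [0.2, 0.4, 0, 0, 0, 0, 0.4],
  [0, 0, -2, 0, 0, 0, 0.4],
  [0, 0, -3, 0, 0, 0, 0.4],
  [0, 0, -1, 0, 0, 0, 0.4],
])

```text
time: 35.33
position: [0.5325, -0.0082, 0.0882]
tool_rot: [-2.09, -2.34, 0.008]
ft_force: [-1.7, 0.6, -3.2]
grip_width: 0.499
grip_force: 25.0
```

Call:
step_arm([
  [0, 0, 0, 0, 0, 0, 0.4],
  [0, 0, 0, 0, 0, 0, 0.4],
  [0, 0, 0, 0, 0, 0, 0.4],
  [0, 0, 0, 0, 0, 0, 0.4],
  [0, 0, 0, 0, 0, 0, 0.4],
])

```text
time: 35.75
position: [0.5366, -0.0084, 0.0934]
tool_rot: [2.093, 2.341, 0.003]
ft_force: [-0.8, -0.5, -2.6]
grip_width: 0.501
grip_force: 25.0
```

Down 4.2 cm to 0.051, release, lift.

Call:
step_arm([
  [0, 0, -1.5, 0, 0, 0, 0.4],
  [0, 0, -1.3, 0, 0, 0, 0.4],
  [0, 0, -0.9, 0, 0, 0, 0.4],
  [0, 0, -0.4, 0, 0, 0, 0.4],
  [0, 0, 0, 0, 0, 0, 0.4],
])

```text
time: 36.17
position: [0.5355, -0.0084, 0.051]
tool_rot: [-2.094, -2.341, 0.001]
ft_force: [0.4, -0.4, -2.8]
grip_width: 0.5
grip_force: 25.0
```

Call:
step_arm([
  [0, 0, 0, 0, 0, 0, 0.4],
  [0, 0, 0, 0, 0, 0, 0.4],
  [0, 0, 0, 0, 0, 0, 0.4],
  [0, 0, 0, 0, 0, 0, 0.72],
  [0, 0, 0, 0, 0, 0, 0.72],
])

```text
time: 36.58
position: [0.5361, -0.0083, 0.0514]
tool_rot: [2.093, 2.342, 0.001]
ft_force: [0.3, -0.8, 0.8]
grip_width: 0.581
grip_force: 0.0
```

Call:
step_arm([
  [0, 0, 0, 0, 0, 0, 0.72],
  [0, 0, 0, 0, 0, 0, 0.72],
  [0, 0, 1, 0, 0, 0, 0.72],
  [0, 0, 3, 0, 0, 0, 0.72],
  [0, 0, 4, 0, 0, 0, 0.72],
])

```text
time: 37.0
position: [0.5333, -0.0086, 0.1301]
tool_rot: [-2.092, -2.34, 0.008]
ft_force: [-0.2, 0.0, 0.4]
grip_width: 0.713
grip_force: 0.0
```

Call:
step_arm([
  [0, 0, 2, 0, 0, 0, 0.72],
  [-2, -3.3, 0, 0, 0, -1.3, 0.72],
  [-2, -3.3, 0, 0, 0, 0, 0.72],
  [-2, -3.3, 0, 0, 0, 0, 0.72],
  [-2, -3.3, 0, 0, 0, 0, 0.72],
])

```text
time: 37.42
position: [0.4549, -0.1418, 0.1519]
tool_rot: [2.119, 2.318, 0.002]
ft_force: [0.4, -0.7, -0.0]
grip_width: 0.718
grip_force: 0.0
```

Call:
step_arm([
  [-2, -3.3, 0, 0, 0, 0, 0.72],
  [-2, -3.3, 0, 0, 0, 0, 0.72],
  [-2, -3.3, 0, 0, 0, 0, 0.72],
  [-2, -3.3, 0, 0, 0, 0, 0.72],
  [-2.2, -3.5, 0, 0, 0, 0, 0.72],
])

```text
time: 37.83
position: [0.3529, -0.3087, 0.1518]
tool_rot: [2.119, 2.318, 0.004]
ft_force: [1.1, 0.4, -0.2]
grip_width: 0.717
grip_force: 0.0
```

Call:
step_arm([
  [0, 0, 0, 0, 0, 0, 0.72],
  [0, 0, 0, 0, 0, 0, 0.72],
  [0, 0, 0, 0, 0, 0, 0.72],
  [0, 0, 0, 0, 0, 0, 0.72],
  [0, 0, 0, 0, 0, 0, 0.72],
])

```text
time: 38.25
position: [0.3546, -0.3061, 0.1511]
tool_rot: [-2.117, -2.321, -0.0]
ft_force: [-0.3, -0.1, 0.1]
grip_width: 0.716
grip_force: 0.0
```

Run:
```python
from h import *
s=ctrl.get_state(); print(pose(s),s["grip_width"],s["ft_force"],s["time"])
im,d,c=shot("top","t8"); comps(c,d,im,(.4,.68,-.15,.16));
```

```text
([0.3546, -0.3061, 0.1511], 'yaw_y', np.float64(5.3), 'tilt', np.float64(0.0)) 0.7163558033577874 [-0.31476518 -0.12135083  0.12740181] 38.25
0.06 [350, 190, 26, 26, 546] (array([ 0.5469, -0.0913]), array([46.3, 46. ]), 6.6) zmed 0.0853 [132. 131. 138.]
0.06 [312, 197, 22, 23, 378] (array([ 0.5357, -0.0095]), array([42.8, 43.4]), 89.2) zmed 0.0905 [205. 204. 198.]
0.075 [350, 190, 26, 25, 518] (array([ 0.5469, -0.0913]), array([46.1, 46. ]), 6.6) zmed 0.0854 [135. 134. 141.]
0.025 [257, 157, 131, 74, 330] (array([ 0.5522, -0.0086]), array([160.5, 263.9]), 8.3) zmed 0.0332 [19. 19. 19.]
```

Capacitor is back within 1 mm. Now the filter: y −0.3, down 10.

Call:
step_arm([
  [0, -0.3, -3.5, 0, 0, 0, 0.72],
  [0, 0, -3.5, 0, 0, 0, 0.72],
  [0, 0, -2.2, 0, 0, 0, 0.72],
  [0, 0, -0.8, 0, 0, 0, 0.72],
  [0, 0, 0, 0, 0, 0, 0.72],
])

```text
time: 38.72
position: [0.3521, -0.3088, 0.0487]
tool_rot: [-2.115, -2.316, 0.006]
ft_force: [0.4, 1.1, 1.1]
grip_width: 0.72
grip_force: 0.0
```

Call:
step_arm([
  [0, 0, 0, 0, 0, 0, 0.72],
  [0, 0, 0, 0, 0, 0, 0.4],
  [0, 0, 0, 0, 0, 0, 0.4],
  [0, 0, 0, 0, 0, 0, 0.4],
  [0, 0, 0, 0, 0, 0, 0.4],
])

```text
time: 39.13
position: [0.3544, -0.3104, 0.0519]
tool_rot: [2.119, 2.318, 0.002]
ft_force: [-0.5, 1.4, 2.7]
grip_width: 0.529
grip_force: 25.0
```

Call:
step_arm([
  [0, 0, 0, 0, 0, 0, 0.4],
  [0, 0, 0, 0, 0, 0, 0.4],
  [0, 0, 0, 0, 0, 0, 0.4],
  [0, 0, 0, 0, 0, 0, 0.4],
  [0, 0, 0, 0, 0, 0, 0.4],
])

```text
time: 39.55
position: [0.3544, -0.3104, 0.0519]
tool_rot: [2.119, 2.318, 0.002]
ft_force: [-0.6, 1.0, 7.2]
grip_width: 0.521
grip_force: 25.0
```

Call:
step_arm([
  [0, 0, 3, 0, 0, 0, 0.4],
  [0, 0, 4, 0, 0, 0, 0.4],
  [0, 0, 4, 0, 0, 0, 0.4],
  [1.6, 3.6, 0, 0, 0, 0, 0.4],
  [1.6, 3.6, 0, 0, 0, 0, 0.4],
])

```text
time: 39.97
position: [0.3871, -0.2397, 0.1638]
tool_rot: [2.123, 2.308, 0.01]
ft_force: [1.5, 1.1, -3.9]
grip_width: 0.53
grip_force: 25.0
```

Call:
step_arm([
  [1.6, 3.6, 0, 0, 0, 0, 0.4],
  [1.6, 3.6, 0, 0, 0, 0, 0.4],
  [1.6, 3.6, 0, 0, 0, 0, 0.4],
  [1.6, 3.6, 0, 0, 0, 0, 0.4],
  [1.6, 3.6, 0, 0, 0, 0, 0.4],
])

```text
time: 40.38
position: [0.4655, -0.0564, 0.1606]
tool_rot: [-2.12, -2.317, -0.0]
ft_force: [0.3, -1.6, -2.4]
grip_width: 0.526
grip_force: 25.0
```

Call:
step_arm([
  [1.6, 3.6, 0, 0, 0, 0, 0.4],
  [1.6, 3.6, 0, 0, 0, 0, 0.4],
  [1.6, 3.6, 0, 0, 0, 0, 0.4],
  [1, 1.8, 0, 0, 0, 0, 0.4],
  [0, 0, 0, 0, 0, 0, 0.4],
])

```text
time: 40.8
position: [0.5245, 0.0742, 0.16]
tool_rot: [-2.11, -2.327, -0.0]
ft_force: [-0.4, 0.5, -2.7]
grip_width: 0.527
grip_force: 25.0
```

Call:
step_arm([
  [0, 0, -2, 0, 0, 0, 0.4],
  [0, 0, -2, 0, 0, 0, 0.4],
  [0, 0, 0, 0, 0, 0, 0.4],
  [0, 0, 0, 0, 0, 0, 0.4],
  [0, 0, 0, 0, 0, 0, 0.4],
])

```text
time: 41.22
position: [0.5239, 0.0672, 0.1217]
tool_rot: [2.121, 2.317, 0.001]
ft_force: [-0.9, 0.4, -3.2]
grip_width: 0.526
grip_force: 25.0
```

Call:
step_arm([
  [0, 0, 0, 0, 0, 0, 0.4],
  [0, 0, 0, 0, 0, 0, 0.4],
  [0, 0, 0, 0, 0, 0, 0.4],
  [0, 0, 0, 0, 0, 0, 0.4],
  [0, 0, 0, 0, 0, 0, 0.4],
])

```text
time: 41.63
position: [0.5239, 0.0677, 0.1214]
tool_rot: [2.12, 2.318, 0.001]
ft_force: [0.1, -0.7, -3.5]
grip_width: 0.522
grip_force: 25.0
```

Exactly over the place; down 7.1.

Call:
step_arm([
  [0, 0, -2.5, 0, 0, 0, 0.4],
  [0, 0, -2, 0, 0, 0, 0.4],
  [0, 0, -1.5, 0, 0, 0, 0.4],
  [0, 0, -0.7, 0, 0, 0, 0.4],
  [0, 0, 0, 0, 0, 0, 0.4],
])

```text
time: 42.05
position: [0.5224, 0.0674, 0.0526]
tool_rot: [-2.119, -2.317, 0.005]
ft_force: [-0.7, -0.8, -2.8]
grip_width: 0.524
grip_force: 25.0
```

Call:
step_arm([
  [0, 0, 0, 0, 0, 0, 0.4],
  [0, 0, 0, 0, 0, 0, 0.4],
  [0, 0, 0, 0, 0, 0, 0.4],
  [0, 0, 0, 0, 0, 0, 0.4],
  [0, 0, 0, 0, 0, 0, 0.4],
])

```text
time: 42.47
position: [0.5242, 0.0678, 0.0548]
tool_rot: [2.12, 2.318, 0.002]
ft_force: [0.0, 0.5, -3.2]
grip_width: 0.53
grip_force: 25.0
```

Still 4–5 mm up (force shows the full weight hanging); lower 0.45.

Call:
step_arm([
  [0, 0, -0.25, 0, 0, 0, 0.4],
  [0, 0, -0.2, 0, 0, 0, 0.4],
  [0, 0, 0, 0, 0, 0, 0.4],
  [0, 0, 0, 0, 0, 0, 0.4],
  [0, 0, 0, 0, 0, 0, 0.4],
])

```text
time: 42.88
position: [0.5238, 0.0678, 0.0498]
tool_rot: [2.12, 2.318, 0.0]
ft_force: [-1.0, 0.2, 1.4]
grip_width: 0.524
grip_force: 25.0
```

Call:
step_arm([
  [0, 0, 0, 0, 0, 0, 0.72],
  [0, 0, 0, 0, 0, 0, 0.72],
  [0, 0, 0, 0, 0, 0, 0.72],
  [0, 0, 0, 0, 0, 0, 0.72],
  [0, 0, 1, 0, 0, 0, 0.72],
])

```text
time: 43.3
position: [0.5223, 0.0674, 0.0583]
tool_rot: [-2.119, -2.317, 0.005]
ft_force: [0.0, 0.0, -1.0]
grip_width: 0.708
grip_force: 0.0
```

Call:
step_arm([
  [0, 0, 3, 0, 0, 0, 0.72],
  [0, 0, 4, 0, 0, 0, 0.72],
  [0, 0, 4, 0, 0, 0, 0.72],
  [0, 0, 2, 0, 0, 0, 0.72],
  [-1, -3.8, 0, 0, 0, 0, 0.72],
])

```text
time: 43.72
position: [0.5184, 0.0376, 0.1957]
tool_rot: [2.105, 2.326, 0.018]
ft_force: [-0.0, 1.2, 0.4]
grip_width: 0.722
grip_force: 0.0
```

Call:
step_arm([
  [-1, -3.8, 0, 0, 0, 0, 0.72],
  [-1, -3.8, 0, 0, 0, 0, 0.72],
  [-1, -3.8, 0, 0, 0, 0, 0.72],
  [-1, -3.8, 0, 0, 0, 0, 0.72],
  [-1, -3.8, 0, 0, 0, 0, 0.72],
])

```text
time: 44.13
position: [0.463, -0.1622, 0.1905]
tool_rot: [2.12, 2.317, 0.003]
ft_force: [0.8, -0.3, 0.0]
grip_width: 0.719
grip_force: 0.0
```

Call:
step_arm([
  [-1, -3.8, 0, 0, 0, 0, 0.72],
  [-1, -3.8, 0, 0, 0, 0, 0.72],
  [0, 0, 0, 0, 0, 0, 0.72],
  [0, 0, 0, 0, 0, 0, 0.72],
  [0, 0, 0, 0, 0, 0, 0.72],
])

```text
time: 44.55
position: [0.4439, -0.236, 0.19]
tool_rot: [2.121, 2.318, 0.002]
ft_force: [0.9, 0.7, 0.8]
grip_width: 0.722
grip_force: 0.0
```

Run:
```python
from h import *
s=ctrl.get_state(); print(pose(s),s["grip_width"],s["ft_force"],s["time"])
im,d,c=shot("top","t9"); comps(c,d,im,(.4,.68,-.15,.16)); P=cloud(c,d); Z=P[...,2]
m=(abs(P[...,0]-.435)<.06)&(abs(P[...,1]-.3)<.12)&(Z>.03)&(Z<.045); print(rect(m,P),m.sum(), np.median(Z[m]))
```

```text
([0.4439, -0.236, 0.19], 'yaw_y', np.float64(5.1), 'tilt', np.float64(0.1)) 0.7223778290028675 [0.86148958 0.71548836 0.77545456] 44.55
0.06 [350, 190, 26, 26, 546] (array([ 0.5468, -0.0914]), array([46.2, 46.4]), 6.6) zmed 0.0853 [143. 142. 149.]
0.06 [312, 197, 22, 22, 381] (array([ 0.5357, -0.0095]), array([42.9, 42.8]), 89.2) zmed 0.0905 [208. 208. 203.]
0.06 [275, 202, 22, 25, 467] (array([0.5237, 0.0669]), array([46.4, 40. ]), 5.2) zmed 0.0838 [192. 190. 192.]
0.075 [350, 190, 26, 25, 517] (array([ 0.5469, -0.0914]), array([46.1, 46.3]), 6.8) zmed 0.0854 [145. 145. 152.]
0.075 [275, 202, 21, 24, 290] (array([0.5239, 0.0668]), array([46.2, 39.9]), 4.7) zmed 0.0828 [235. 233. 235.]
0.025 [257, 158, 132, 72, 309] (array([ 0.5524, -0.0087]), array([159. , 263.2]), 8.7) zmed 0.0335 [21. 21. 21.]
(array([0.4347, 0.2982]), array([ 35.9, 161.2]), 6.2) 519 0.037458405105209924
```

View pics/t9.png

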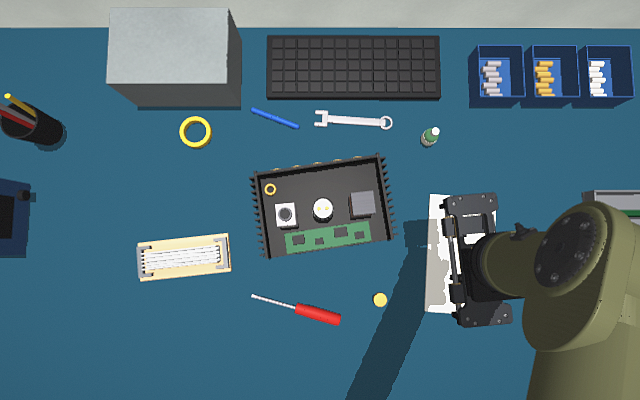

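All three components are back within about 1.5 mm of where they stood (pixels 286,214; 323,208; 361,203). The heat sink lies in the cradle at (184,257), and the arm is clear.

```bash
python3 -c "
from bench import ctrl
print(ctrl.close_job())"
```

```text
the job is handed in; nothing more can be done
None
```

The job is handed in at about 45 s of the 128 s allowed: by the last top-camera picture, the heat sink lies flat in the cradle about 1 mm off centre, all three components stand within about 1.5 mm of where they started, and the arm is clear of everything; no verdict came back from the hand-in.

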